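Change over the peg baskets on the drying rack and start the fan

ROBOT

A 6-joint arm with a two-finger parallel gripper is mounted at the origin on the work surface. World frame = base frame: x ahead of the robot, y to its left, z up, the work surface at z = 0. Lengths are in mm, angles in rad, forces in N, time in s.
With the tool pointing down it reaches from about 275 to 1000 mm from the base axis. Payload 8.4 kg.
Tool frame: the origin (TCP) lies on the centre line of the jaws, within the pads' length; the fingertips stand 22 mm ahead of it and the grasp point (between the pads) lies 3 mm ahead of it; z points along the fingers, x is the direction in which the jaws open and shut, and the axes are right-handed (so a half turn about z gives the same grasp; the last joint's range is limited). The gripper opens to 85 mm and grips with 20 to 120 N. Pads are 22 mm wide; open, the fingers measure 114 mm over their backs; the gripper's body (76 mm by 85 mm) begins 54 mm behind the grasp point. The pads swing forward as they close: fully open they stand 13 mm farther back than shut.
Start: joints at [1.102, 0.353, 1.633, -0, 1.155, -0.002], TCP at [281.268, 558.136, 253.281] pointing down, gripper open.
Joint ranges: [-2.63, 2.63], [-0.92, 2.1], [0.06, 2.66], [-1.3, 4.44], [0, 2.69], [-3.02, 3.02]. Speed limits (rad/s): [2.22, 2.22, 2.79, 3.14, 3.14, 3.14].

INTERFACE

Orientations are given as [roll, pitch, yaw] about the fixed x, y, z axes, in that order (R = Rz(yaw) Ry(pitch) Rx(roll)).
In Python, from rig import status, viewer, job gives the robot as it stands.
- The arm moves only by the tool send_rows, never from a script. Its argument "plan" is a list of rows, each a list of 3 entries, a list of its own where there are three numbers: the shift along the tool's x, y, z in m, then the turn, a rotation vector about the tool's x, y, z in rad, then the opening, from -1 (shut) to 1 (fully open). In form: [[[x, y, z], [rx, ry, rz], jaw], ...]. A call has exactly 5 rows; each row is the pose to reach, as a shift and turn from the pose measured when the call began, along the tool's axes at that moment; what a row does not reach only later rows make up. A row lasts 1/12 s, in which the tool goes at most 41.7 mm and 7.16 degrees, less where a joint would pass 70% of its speed; a pose out of reach is approached as far as the arm can. A call with a gripper value outside its range is refused whole. The fingers move at their own pace and stop on an object; "squeeze" is the grip in N (left out, the last holds). Time passes only in rows, so rows that repeat a pose let the fingers close, or fill a call up. It gives the time, the measured TCP pose, the force and the opening at its end, in the units of the state.
- status.sense(): the state, without advancing time (a new reading comes with each control period).
- viewer.grab_frame(name): name is "side" or "top"; returns the picture (400x640x3 uint8, red, green, blue); there is no depth.
- viewer.camera_params(name): a dict with "intrinsics" (3x3 intrinsics, pixels), "dist_coeffs" ([k1, k2, p1, p2, k3] as OpenCV has them; the pictures are not rectified), "xyz" and "orientation" of the camera in the world. Camera axes: x right, y down, z forward; pixel columns grow to the right and rows downward; lengths in mm; the calibration is good to about 2 mm. A picture is of the moment at which its call begins. camera_params takes no time and is no camera call.
- job.sign_off(): hands the job in, once; it reports no verdict.
Trained networks look in the newest picture that a camera, given by its name, has taken for a name from the list of things; names that differ only in an ending like _2 or _b are one class to them, and where a whole thing is asked for, a point or a joint stands for the part that bears it (a point fixed in the world has none). Each returns a list of dicts, best first, with "p" (0 to 1); they miss things now and then, are a little off and sometimes report something else, mostly with a low value. They report only what shows in the picture. A call takes as long as a camera call. They do not tell look-alikes from the thing itself.
- viewer.cut_out(label, camera): "mask" (400x640 bool, what is visible of it) and "extent" ([left, top, width, height] in pixels, round what is visible of it).
The state is a dict: "clock": time; "qpos": joint angles; "qvel": joint speeds; "joint_efforts": joint torques, N m; "eef_pos": TCP position; "tcp_rot": TCP orientation; "contact_force": force on the tool from outside, world axes, zero at the start; "wrist_torque": the same for the moment, N m; "opening": opening from 0.0 (shut) to 1.0 (fully open).
Only numpy, scipy, OpenCV 4.12 (cv2) and the standard library are available. Lean on these libraries where they do the work, as an engineer would, in place of code of your own. Each camera call takes 0.05 s, during which the arm holds its last target.

TASK

Take the dry peg basket off the rack and stand it in the blue tub, and hang every rinsed peg basket from the table by its handle on the drying rack, one to a hook with the hook at the middle of the handle; turn and tilt the desk fan's head so that it blows straight at the rack's middle hook. When the baskets are in place and the fan is aimed, press the fan's push button fully down and let go; leave the detergent bottle and the jar alone.

Things in the scene. Friction and masses are not known exactly. Their poses are not given: they have to be found in the camera images.
- basket1: Rinsed peg basket, on the table (2 or 3 of the three are there): white plastic open box 70 (x) by 110 (y) by 50 mm high, wall 4 mm, about 0.16 kg, with a stiff upright steel bail handle: legs at y = -52 and +52 mm up to a straight level bar along y, 10 mm thick, its centre 125 mm above the underside, 70 mm clear above the rim. Origin: centre of the underside; z up. Front and back alike.
- basket2: Rinsed peg basket, on the table (2 or 3 of the three are there): white plastic open box 70 (x) by 110 (y) by 50 mm high, wall 4 mm, about 0.16 kg, with a stiff upright steel bail handle: legs at y = -52 and +52 mm up to a straight level bar along y, 10 mm thick, its centre 125 mm above the underside, 70 mm clear above the rim. Origin: centre of the underside; z up. Front and back alike.
- basket3: Rinsed peg basket, on the table (2 or 3 of the three are there): white plastic open box 70 (x) by 110 (y) by 50 mm high, wall 4 mm, about 0.16 kg, with a stiff upright steel bail handle: legs at y = -52 and +52 mm up to a straight level bar along y, 10 mm thick, its centre 125 mm above the underside, 70 mm clear above the rim. Origin: centre of the underside; z up. Front and back alike.
- basket1_bail (a point): Centre of the top bar of the handle of basket1 (125 mm above its underside).
- basket2_bail (a point): Centre of the top bar of the handle of basket2 (125 mm above its underside).
- basket3_bail (a point): Centre of the top bar of the handle of basket3 (125 mm above its underside).
- drybasket: Dry peg basket, hanging on the rack's middle hook at the start; alike to the others in shape, size, mass and axes. Origin: centre of its underside, 125 mm below the centre of its handle bar.
- tub: Blue plastic tub, fixed, open on top: 200 (x) by 150 (y) by 85 mm high outside, wall and floor 5 mm. Origin: centre of the underside; z up.
- rack: Drying rack, fixed: white base plate 140 (x) by 240 (y) by 12 mm, two 14 mm posts at y = -62.5 and +62.5 mm, a 12 mm crossbar along y, 262 mm up, 310 mm long; three steel hooks, 130 mm apart (each a twin prong, 22 mm wide in all), reach 82 mm forward (to -x) from the crossbar, dip to a seat, and end in an upturned tip, top 277 mm up. Origin: on the table under the crossbar's middle; z up.
- hook_right (a point): Hook at the rack's -y end: the point where the centre of a 10 mm handle bar comes to rest in the hook's seat, 259 mm above the table, 57 mm in front of (-x of) the crossbar. Axes as the rack's.
- hook_mid (a point): Hook in the middle: the point where the centre of a 10 mm handle bar comes to rest in the hook's seat, 259 mm above the table, 57 mm in front of (-x of) the crossbar. Axes as the rack's.
- hook_left (a point): Hook at the rack's +y end: the point where the centre of a 10 mm handle bar comes to rest in the hook's seat, 259 mm above the table, 57 mm in front of (-x of) the crossbar. Axes as the rack's.
- fan: Desk fan on a heavy fixed foot 150 mm across, 22 mm high. Origin: centre of the foot's underside, on the vertical swivel axis; z up. A forked post turns on it and carries a round white head 136 mm across and 50 mm deep, whose centre is 160 mm above the table on the swivel axis.
- fan_centre (a point): Centre of the fan's head, where the swivel axis and the tilt axis cross, 160 mm above the table. x: the way the fan blows (out of the grille), y: along the tilt axis, z: up through the grip fin.
- fan_grip (a point): Grip fin on top of the fan's head: grey plate 10 mm thick (along the head's y), 40 mm long (along its x), standing from 65 to 109 mm above the head's centre. This point is in the fin, 95 mm above the head's centre. Axes as the head's. Holding it, one can turn and tilt the head.
- fan_swivel (a joint): Swivel of the fan about the vertical, rad, counter-clockwise from above positive, -1.6 to 1.0; at 0 the head blows along the foot's x. Stays where it is left (friction 0.15 N m).
- fan_tilt (a joint): Tilt of the fan's head, rad, 0 level, positive blows upwards, -0.6 to 0.6. Stays where it is left (friction 0.22 N m).
- switchbox: The fan's switch box, fixed: white, 90 by 80 by 28 mm, with one round black push button on top. Origin: centre of the underside.
- starter_top (a point): Centre of the top of the fan's push button, 32 mm across; it is pressed downwards.
- starter (a joint): Push button travel, m: 0 out, 0.006 fully pressed, springs back; takes about 5 N.
- detergent: Bystander: white detergent bottle 72 mm across, 190 mm high, loose. Origin: centre of the underside.
- pegjar: Bystander: glass jar with a lid, 84 mm across, 120 mm high, loose. Origin: centre of the underside.
Things that resemble listed ones, but are neither listed nor needed, are in the scene too. Leave any orange or turquoise look-alike of the basket3 alone.

How it is judged (in metres and radians):
On the way, in this order (a step that is already met when the one before it is completed fails the run):
1. the dry basket stands in the tub, every rinsed basket hangs on the rack by its handle and the fan is aimed at the middle hook (in any order) (x of drybasket in the frame of tub between -0.065 and 0.065 m and y of drybasket in the frame of tub between -0.045 and 0.045 m and height (world z) of drybasket below 0.02 m and angle between drybasket's own z axis and vertical below 0.2 rad and linear speed of drybasket below 0.05 m/s and (distance between basket1_bail and hook_right below 0.025 m or distance between basket1_bail and hook_mid below 0.025 m or distance between basket1_bail and hook_left below 0.025 m) and linear speed of each of basket1, basket2, basket3 below 0.15 m/s and (distance between basket2_bail and hook_right below 0.025 m or distance between basket2_bail and hook_mid below 0.025 m or distance between basket2_bail and hook_left below 0.025 m) and (distance between basket3_bail and hook_right below 0.025 m or distance between basket3_bail and hook_mid below 0.025 m or distance between basket3_bail and hook_left below 0.025 m) and x of hook_mid in the frame of fan_centre above 0.1 m and y of hook_mid in the frame of fan_centre between -0.04 and 0.04 m and z of hook_mid in the frame of fan_centre between -0.04 and 0.04 m), for 0.3 s.
2. then the push button is pressed down (value of joint starter above 0.0042 m), for 0.05 s.
At the end, for the whole second after the job is handed in: The dry basket stands upright (0.2 rad) on the tub's floor; every rinsed basket hangs (slower than 0.15 m/s), its handle bar's centre within 25 mm of a hook's seat; the fan's blowing line passes within 40 mm sideways and in height of the middle hook's seat; the button is out again (all of step 1 and value of joint starter below 0.002 m); the robot touches nothing.
It fails at once if the detergent bottle is moved more than 30 mm (distance of detergent from where it was at the start of the episode above 0.03 m).
It fails at once if the jar is moved more than 30 mm (distance of pegjar from where it was at the start of the episode above 0.03 m).
Of basket1, basket2, basket3 only 2 to 3 are there at a start; the rules pass over those that are not, and their reading is None.
At some moment in a run one of basket1, basket2, basket3 may be knocked a few centimetres aside while the robot is not near it.
It also fails if it takes over 208 s, if anything falls off the work surface, if the arm or the gripper's body presses on something with over 40 N, if the wrist force passes 120 N, or if a joint passes its speed limit or range.

## Working session

There is one attempt and no reset: what is moved stays moved. The work goes in short steps, Python scripts to look and compute and a tool call to move; the robot and the scene stay as the last step left them, time stands still between calls to the robot, and variables do not carry over. Pictures are saved under pics/ and viewed, and the job is handed in when it is done.

Besides the shell and the picture viewer there is one more tool, called after ">>>" as name(argument=value, ...), one argument or row to a line, values as JSON. send_rows: Moves the arm, as the interface text tells. Its arguments: {"type":"object","properties":{"plan":{"type":"array"},"squeeze":{"type":"number"}},"required":["plan"]}

```bash
ls; mkdir -p pics
python3 - <<'E'
from rig import status, viewer, job
import cv2
s=status.sense();print(s)
for n in("side","top"):
    f=viewer.grab_frame(n);cv2.imwrite(f"pics/{n}0.png",f[:,:,::-1]);print(n,viewer.camera_params(n))
E
```

```text
pics
{'clock': 0.0, 'qpos': array([ 1.10163341e+00,  3.53625036e-01,  1.63418214e+00,  2.93892147e-06,
        1.15521807e+00, -2.42632307e-03]), 'qvel': array([ 2.24205767e-03,  1.61169352e-03, -3.38614920e-04,  6.40432504e-04,
        1.66370172e-03,  8.18025255e-05]), 'joint_efforts': array([ 1.82539161e-04, -6.05255628e+01, -3.42054427e+01, -7.75833132e-05,
        9.64455830e-03, -4.45273224e-05]), 'eef_pos': array([281.03174222, 557.71754045, 252.55556675]), 'tcp_rot': array([-3.14158649e+00,  1.43258448e-03,  1.10405855e+00]), 'contact_force': array([-0.40225673,  0.58933735, -0.75405444]), 'wrist_torque': array([ 0.01368315, -0.00772752, -0.00583697]), 'opening': 1.0005335653522225}
side {'intrinsics': array([[504.53262379,   0.        , 313.56045678],
       [  0.        , 504.53262379, 200.28195191],
       [  0.        ,   0.        ,   1.        ]]), 'dist_coeffs': array([0.00432798, 0.        , 0.        , 0.        , 0.        ]), 'xyz': array([-156.40815537, -745.43074715, 1215.28470908]), 'orientation': array([-2.39858804,  0.01203414, -0.75575311])}
top {'intrinsics': array([[372.74217497,   0.        , 315.83298189],
       [  0.        , 372.74217497, 200.197462  ],
       [  0.        ,   0.        ,   1.        ]]), 'dist_coeffs': array([-0.02077178,  0.        ,  0.        ,  0.        ,  0.        ]), 'xyz': array([ 301.08086561,  -53.61935922, 1233.11084582]), 'orientation': array([-2.97255547,  0.0313192 , -1.59762533])}
```

View pics/side0.png

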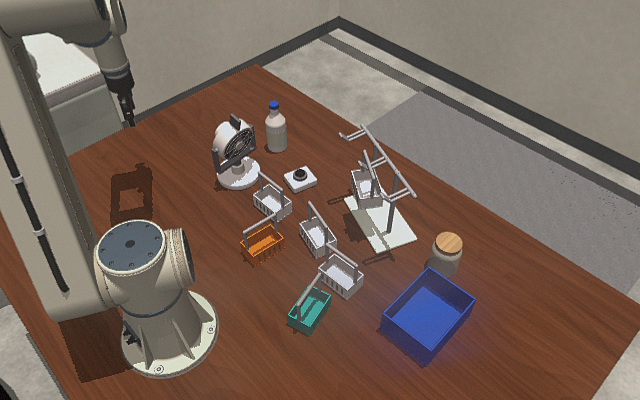

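View pics/top0.png

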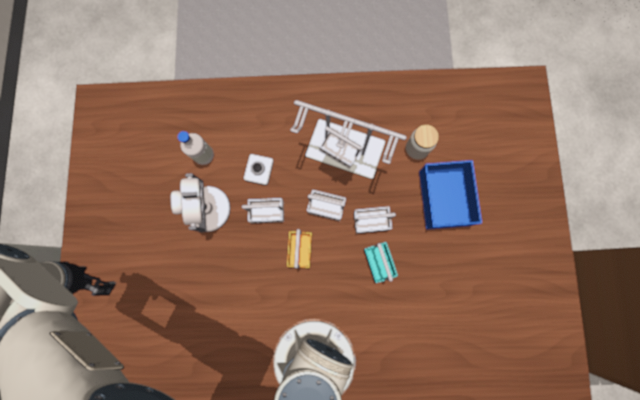

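```bash
cat > h.py <<'E'
import numpy as np, cv2
from scipy.spatial.transform import Rotation as Ro
from scipy.optimize import minimize
from rig import status, viewer, job
def cam(n):
    p=viewer.camera_params(n); R=Ro.from_euler('xyz',p['orientation']).as_matrix()
    return p['intrinsics'],p['dist_coeffs'],np.array(p['xyz']),R
CAM={n:cam(n) for n in('side','top')}
def proj(n,P):
    K,d,t,R=CAM[n]; P=np.atleast_2d(P).astype(float)
    rv=cv2.Rodrigues(R.T)[0]
    return cv2.projectPoints(P.reshape(-1,1,3),rv,-R.T@t,K,d)[0].reshape(-1,2)
def onplane(n,uv,z):
    K,d,t,R=CAM[n]; q=cv2.undistortPoints(np.array(uv,float).reshape(-1,1,2),K,d).reshape(-1,2)
    r=np.c_[q,np.ones(len(q))]@R.T
    return t+r*((z-t[2])/r[:,2])[:,None]
def box(x0,x1,y0,y1,z0,z1):
    return np.array([[x,y,z] for x in(x0,x1) for y in(y0,y1) for z in(z0,z1)],float)
def rod(a,b,r):
    a=np.array(a,float);b=np.array(b,float);d=(b-a)/np.linalg.norm(b-a)
    u=np.cross(d,[1,0,0] if abs(d[0])<.9 else [0,1,0]);u/=np.linalg.norm(u);v=np.cross(d,u)
    an=np.linspace(0,2*np.pi,10)[:-1]
    c=r*(np.cos(an)[:,None]*u+np.sin(an)[:,None]*v)
    return np.r_[a+c,b+c]
BASKET=[box(-35,35,-55,55,0,50),rod([0,-52,125],[0,52,125],5),rod([0,-52,0],[0,-52,125],4),rod([0,52,0],[0,52,125],4)]
TUB=[box(-100,100,-75,75,0,85)]
def hook(y):
    o=[]
    for dy in(-8,8):
        o+=[rod([0,y+dy,262],[-45,y+dy,255],3),rod([-45,y+dy,255],[-57,y+dy,251],3),rod([-57,y+dy,251],[-82,y+dy,277],3)]
    return o
RACK=[box(-70,70,-120,120,0,12),rod([0,-62.5,0],[0,-62.5,262],7),rod([0,62.5,0],[0,62.5,262],7),rod([0,-155,262],[0,155,262],6)]+hook(-130)+hook(0)+hook(130)
SW=[box(-45,45,-40,40,0,28)]
def pose(x,y,yaw,z=0): return Ro.from_euler('z',yaw).as_matrix(),np.array([x,y,z])
def tf(m,T): return [p@T[0].T+T[1] for p in m]
def sil(n,parts):
    im=np.zeros((400*4,640*4),np.uint8)
    for p in parts:
        h=cv2.convexHull(((proj(n,p)+.5)*4).astype(np.float32)).astype(np.int32)
        cv2.fillConvexPoly(im,h,255)
    return cv2.resize(im,(640,400),interpolation=cv2.INTER_AREA)/255.
def fit(model,x0,masks,z=0,steps=(15,15,.15)):
    def c(v):
        s=0
        for n,m in masks.items():
            a=sil(n,tf(model,pose(v[0],v[1],v[2],z)))
            s+=np.abs(a-m).sum()/m.sum()
        return s
    sx=np.array([x0]+[np.array(x0)+np.eye(3)[i]*steps[i] for i in range(3)])
    r=minimize(c,x0,method='Nelder-Mead',options=dict(initial_simplex=sx,xatol=.01,fatol=1e-4,maxiter=150))
    return r.x,r.fun
def outline(im,n,parts,col=(255,0,0)):
    for p in parts:
        h=cv2.convexHull(proj(n,p).astype(np.float32)); cv2.polylines(im,[np.round(h*16).astype(np.int32)],True,col,1,cv2.LINE_AA,4)
E
cat > a.py <<'E'
from h import *
import pickle
fr={};D={}
for n in('side','top'):
    fr[n]=viewer.grab_frame(n)
    for l in('basket1','drybasket','tub','rack','fan','switchbox','detergent','pegjar','fan_grip','starter_top'):
        D[n,l]=viewer.cut_out(l,n)
        print(n,l,[(round(d['p'],2),list(np.round(d['extent'])),int(d['mask'].sum())) for d in D[n,l]])
pickle.dump((fr,D),open('d0.pkl','wb'))
E
python3 a.py
```

```text
side basket1 [(0.96, [np.float64(317.0), np.float64(244.0), np.float64(50.0), np.float64(56.0)], 1469), (0.91, [np.float64(240.0), np.float64(212.0), np.float64(43.0), np.float64(54.0)], 1415), (0.88, [np.float64(287.0), np.float64(273.0), np.float64(43.0), np.float64(66.0)], 1487), (0.87, [np.float64(252.0), np.float64(176.0), np.float64(42.0), np.float64(46.0)], 1130), (0.65, [np.float64(300.0), np.float64(199.0), np.float64(36.0), np.float64(60.0)], 1050)]
side drybasket [(0.66, [np.float64(350.0), np.float64(152.0), np.float64(32.0), np.float64(55.0)], 1066)]
side tub [(0.84, [np.float64(379.0), np.float64(267.0), np.float64(96.0), np.float64(99.0)], 5453), (0.43, [np.float64(300.0), np.float64(168.0), np.float64(4.0), np.float64(10.0)], 60)]
side rack [(0.71, [np.float64(337.0), np.float64(123.0), np.float64(80.0), np.float64(132.0)], 3465)]
side fan [(0.7, [np.float64(210.0), np.float64(111.0), np.float64(51.0), np.float64(79.0)], 2682)]
side switchbox [(0.81, [np.float64(284.0), np.float64(167.0), np.float64(33.0), np.float64(25.0)], 568)]
side detergent [(0.68, [np.float64(26
[... 2044 characters left out ...]
p.float64(35.0), np.float64(32.0)], 811), (0.61, [np.float64(407.0), np.float64(129.0), np.float64(32.0), np.float64(33.0)], 781), (0.18, [np.float64(288.0), np.float64(100.0), np.float64(114.0), np.float64(83.0)], 2978)]
top fan_grip [(0.95, [np.float64(173.0), np.float64(176.0), np.float64(29.0), np.float64(52.0)], 1126), (0.48, [np.float64(350.0), np.float64(206.0), np.float64(44.0), np.float64(25.0)], 903), (0.23, [np.float64(290.0), np.float64(103.0), np.float64(114.0), np.float64(77.0)], 2756)]
top starter_top [(0.57, [np.float64(173.0), np.float64(176.0), np.float64(30.0), np.float64(51.0)], 1113), (0.49, [np.float64(254.0), np.float64(162.0), np.float64(10.0), np.float64(12.0)], 79)]
```

```bash
cat > b.py <<'E'
from h import *
import pickle
fr,D=pickle.load(open('d0.pkl','rb'))
m=lambda n,l,i:D[n,l][i]['mask'].astype(float)
def cen(k,z):
    ys,xs=np.nonzero(k); return onplane('top',[[xs.mean(),ys.mean()]],z)[0]
res={}
def go(name,model,t,s,z,h,yaws,both=True):
    c=cen(t,h); best=None
    masks={'top':t}
    if s is not None: masks['side']=s
    for y in yaws:
        r=fit(model,[c[0],c[1],y],masks,z)
        if best is None or r[1]<best[1]: best=r
    res[name]=best[0]; print(name,np.round(best[0],3),round(best[1],3))
Y=[0,.5,-.5,1.2]
go('A',BASKET,m('top','basket1',1),m('side','basket1',4),0,30,Y)
go('B',BASKET,m('top','basket1',2),m('side','basket1',3),0,30,Y)
go('C',BASKET,m('top','basket1',4),m('side','basket1',0),0,30,Y)
go('or',BASKET,m('top','basket1',3),m('side','basket1',1),0,30,[0,1.57])
go('tq',BASKET,m('top','basket1',0),m('side','basket1',2),0,30,[0,1.57,1.2])
go('tub',TUB,m('top','tub',0),m('side','tub',0),0,40,[-.2,.2])
go('sw',SW,m('top','switchbox',0),m('side','switchbox',0),0,14,[-.2,.2,1.3])
go('rack',RACK+tf(BASKET,pose(-57,0,0,134)),m('top','rack',0),m('side','rack',0),0,120,[-.2,.1])
go('dry',BASKET,m('top','drybasket',0),m('side','drybasket',0),134,170,[-.2,.1])
pickle.dump(res,open('res.pkl','wb'))
for n in('side','top'):
    im=cv2.resize(fr[n],None,fx=1,fy=1).copy()
    S=3
    K=CAM[n]
    big=cv2.resize(fr[n],None,fx=S,fy=S,interpolation=cv2.INTER_CUBIC)
    def ol(parts,col):
        for p in parts:
            h=cv2.convexHull((S*(proj(n,p)+.5)).astype(np.float32)); cv2.polylines(big,[np.round(h*16).astype(np.int32)],True,col,1,cv2.LINE_AA,4)
    for k,mod,z,c in [('A',BASKET,0,(255,0,0)),('B',BASKET,0,(255,0,0)),('C',BASKET,0,(255,0,0)),('or',BASKET,0,(255,0,0)),('tq',BASKET,0,(255,0,0)),('tub',TUB,0,(255,255,0)),('sw',SW,0,(255,0,0)),('rack',RACK,0,(0,255,0)),('dry',BASKET,134,(255,0,255))]:
        ol(tf(mod,pose(*res[k],z)),c)
    for j,(x,y) in enumerate([(200,100),(300,150)] if n=='side' else [(160,90),(280,90)]):
        x0,y0=x,y
        cv2.imwrite(f'pics/fit_{n}{j}.png',big[y0*S:y0*S+600,x0*S:x0*S+780,::-1])
E
python3 b.py
```

```text
A [ 4.90712e+02 -5.29750e+01 -2.85000e-01] 0.194
B [4.79157e+02 1.44810e+02 2.70000e-02] 0.22
C [ 4.37809e+02 -2.01630e+02  7.60000e-02] 0.143
or [350.435  36.006   1.469] 0.188
tq [ 302.015 -219.873    1.84 ] 0.099
tub [ 5.07237e+02 -4.49400e+02  4.40000e-02] 0.033
sw [ 6.22378e+02  1.72179e+02 -2.69000e-01] 0.258
rack [ 6.88202e+02 -1.24745e+02 -3.68000e-01] 1.035
dry [ 6.40213e+02 -1.01537e+02 -6.03000e-01] 0.307
```

View pics/fit_top0.png

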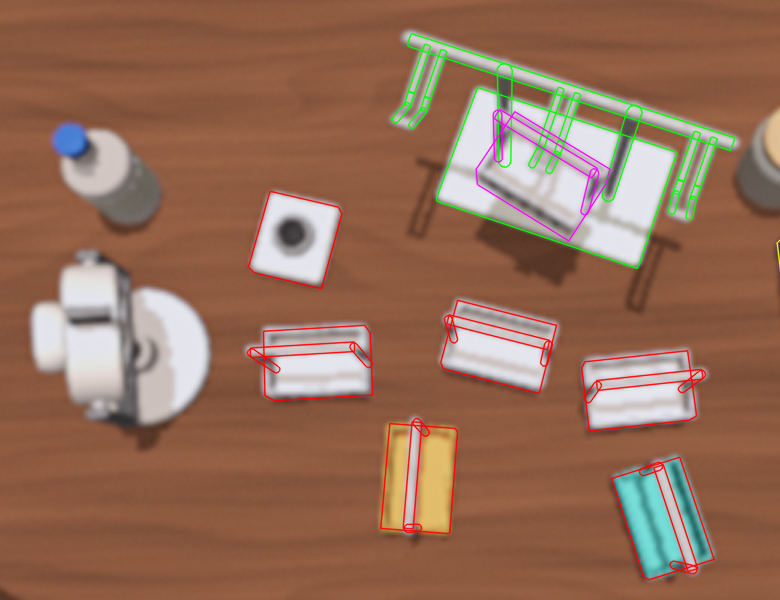

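View pics/fit_side0.png

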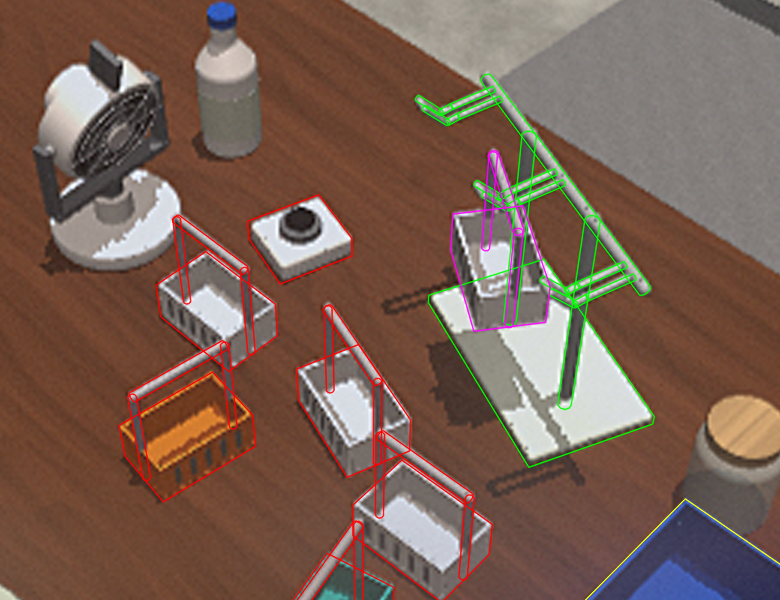

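View pics/fit_side1.png

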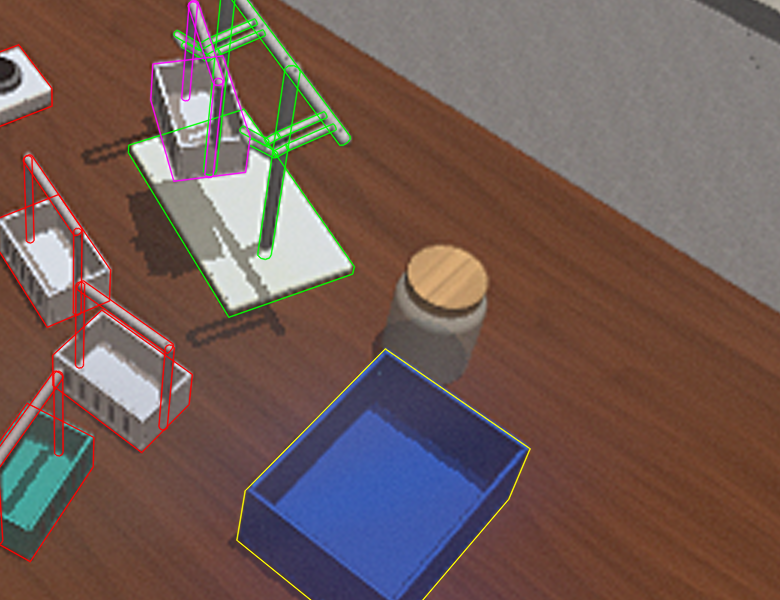

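```bash
cat > c.py <<'E'
from h import *
import pickle
fr,D=pickle.load(open('d0.pkl','rb'))
a=fr['top'][160:245,155:240];b=fr['side'][100:200,200:290]
a=cv2.resize(a,(400,400),interpolation=cv2.INTER_CUBIC) if 0 else cv2.resize(a,None,fx=4.5,fy=4.5,interpolation=cv2.INTER_CUBIC)
b=cv2.resize(b,None,fx=4.5,fy=4.5,interpolation=cv2.INTER_CUBIC)
H=max(a.shape[0],b.shape[0]);o=np.zeros((H,a.shape[1]+b.shape[1],3),np.uint8);o[:a.shape[0],:a.shape[1]]=a;o[:b.shape[0],a.shape[1]:]=b
cv2.imwrite('pics/fan.png',o[:,:,::-1]);print(o.shape)
E
python3 c.py
```

```text
(450, 787, 3)
```

View pics/fan.png

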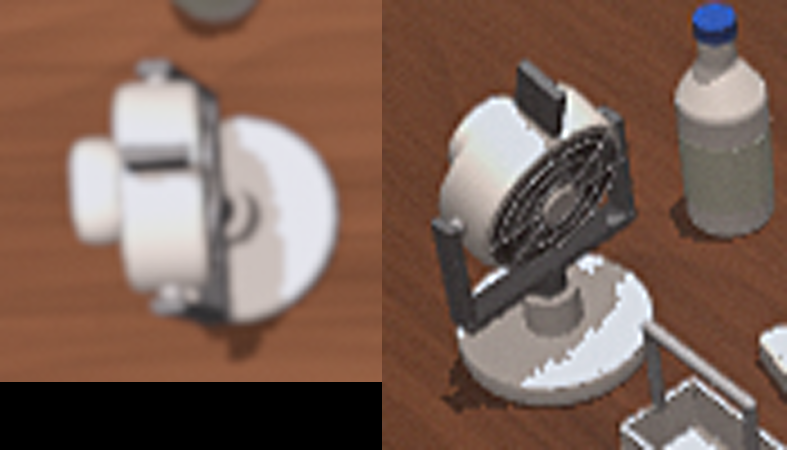

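```bash
cat > fan.py <<'E'
from h import *
import pickle,sys
def fanparts(x,y,yaw,tilt):
    Ry=Ro.from_euler('y',-tilt).as_matrix(); Rz=Ro.from_euler('z',yaw).as_matrix()
    o=np.array([x,y,0])
    foot=[rod([0,0,0],[0,0,22],75)]
    foot=[np.r_[[[75*np.cos(a),75*np.sin(a),z] for a in np.linspace(0,6.28,40) for z in(0,22)]]]
    cyl=lambda x0,x1,r:np.array([[xx,r*np.cos(a),r*np.sin(a)] for a in np.linspace(0,6.28,40) for xx in(x0,x1)])
    head=[cyl(-25,25,68),box(-20,20,-5,5,65,109),cyl(-58,-25,34)]
    fork=[box(-8,8,-85,-75,80,165),box(-8,8,75,85,80,165),box(-8,8,-85,85,72,88),rod([0,0,22],[0,0,75],14)]
    h=[(p@Ry.T+[0,0,160])@Rz.T+o for p in head]
    return [foot[0]+o],h,[p@Rz.T+o for p in fork]
def fitfan(masks,x0,st):
    def c(v):
        a,b,d=fanparts(*v); s=0
        for n,m in masks.items(): s+=np.abs(sil(n,a+b+d)-m).sum()/m.sum()
        return s
    k=len(x0); sx=np.array([x0]+[np.array(x0)+np.eye(k)[i]*st[i] for i in range(k)])
    r=minimize(c,x0,method='Nelder-Mead',options=dict(initial_simplex=sx,xatol=.01,fatol=1e-4,maxiter=250)); return r.x,r.fun
def show(fr,v,name):
    o=[]
    for n,(x,y) in (('top',(150,155)),('side',(190,95))):
        S=4.5
        big=cv2.resize(fr[n],None,fx=S,fy=S,interpolation=cv2.INTER_CUBIC)
        for parts,col in zip(fanparts(*v),((255,0,0),(0,200,0),(0,0,255))):
            for p in parts:
                h=cv2.convexHull((S*(proj(n,p)+.5)).astype(np.float32)); cv2.polylines(big,[np.round(h*16).astype(np.int32)],True,col,1,cv2.LINE_AA,4)
        o.append(big[int(y*S):int(y*S)+460,int(x*S):int(x*S)+390])
    cv2.imwrite(name,np.hstack(o)[:,:,::-1])
if __name__=='__main__':
    fr,D=pickle.load(open('d0.pkl','rb'))
    masks={n:D[n,'fan'][0]['mask'].astype(float) for n in fr}
    b=None
    for yaw in(-1.3,-1.6):
        r=fitfan(masks,[500,330,yaw,0.],[15,15,.2,.2]); print(r)
        if b is None or r[1]<b[1]: b=r
    show(fr,b[0],'pics/fanfit.png')
E
python3 fan.py
```

```text
(array([ 4.94497843e+02,  3.43181883e+02, -1.45992664e+00, -3.38304453e-01]), np.float64(0.15595799663724205))
(array([ 4.94435224e+02,  3.43438612e+02, -1.46970610e+00, -3.44995084e-01]), np.float64(0.15558235404264298))
```

View pics/fanfit.png

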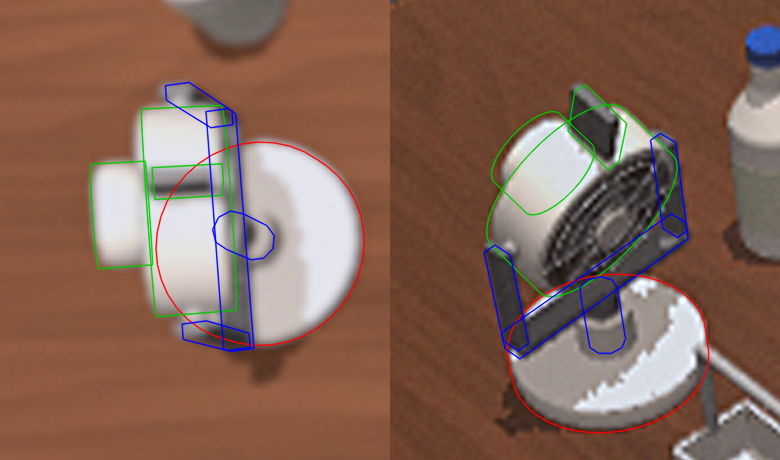

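```bash
cat >> h.py <<'E'
def goal(pos,R,steps=1):
    s=status.sense(); R0=Ro.from_euler('xyz',s['tcp_rot']).as_matrix()
    d=R0.T@(np.array(pos)-s['eef_pos'])/1000; rv=Ro.from_matrix(R0.T@R).as_rotvec()
    print('shift',np.round(d,4),'rot',np.round(rv,3),'dist',np.linalg.norm(d).round(3))
def Rdown(psi,lean=0):  # tool x at yaw psi, down
    return Ro.from_euler('z',psi).as_matrix()@np.diag([1.,-1,-1])
def Rfan(yaw,tilt):
    R=Ro.from_euler('z',yaw).as_matrix()@Ro.from_euler('y',-tilt).as_matrix()
    x=R[:,1];z=-R[:,2];return np.c_[x,np.cross(z,x),z],R
C=np.array([494,343,160.])
def fangoal(yaw,tilt,h):   # TCP so that grasp pt is h above head centre
    Rt,R=Rfan(yaw,tilt); pos=C+R@np.array([0,0,h+3]); print(np.round(pos),end=' '); goal(pos,Rt)
E
python3 - <<'E'
from h import *
fangoal(-1.46,-.34,170)
fangoal(-1.46,-.34,97)
E
```

```text
[500. 286. 323.] shift [-0.1447  0.3183 -0.0698] rot [0.311 0.169 0.983] dist 0.357
[498. 310. 254.] shift [-0.1243  0.305  -0.001 ] rot [0.311 0.169 0.983] dist 0.329
```

>>> send_rows(
  plan=[
    [[0, 0.03, -0.07], [0, 0, 0.1], 1],
    [[-0.03, 0.09, -0.09], [0.06, 0.035, 0.2], 1],
    [[-0.06, 0.16, -0.09], [0.12, 0.07, 0.4], 1],
    [[-0.1, 0.24, -0.08], [0.2, 0.1, 0.6], 1],
    [[-0.145, 0.318, -0.07], [0.31, 0.17, 0.98], 1],
  ],
  squeeze=60,
)

```text
clock: 1.62
eef_pos: [397.2, 426.8, 327.5]
tcp_rot: [-2.947, -0.046, 0.542]
contact_force: [1.9, 0.4, -0.3]
opening: 1.0
```

Run:
```python
from h import *
fangoal(-1.46,-.34,170)
```

```text
[500. 286. 323.] shift [ 0.0154  0.1718 -0.0287] rot [0.133 0.07  0.428] dist 0.175
```

>>> send_rows(
  plan=[
    [[0.003, 0.035, -0.006], [0.03, 0.015, 0.1], 1],
    [[0.007, 0.075, -0.012], [0.06, 0.03, 0.2], 1],
    [[0.011, 0.12, -0.02], [0.09, 0.05, 0.31], 1],
    [[0.015, 0.172, -0.029], [0.133, 0.07, 0.428], 1],
    [[0.015, 0.172, -0.029], [0.133, 0.07, 0.428], 1],
  ],
)

```text
clock: 2.03
eef_pos: [502.4, 280.7, 323.1]
tcp_rot: [-2.801, 0.001, 0.1]
contact_force: [-0.4, 0.7, -0.2]
opening: 0.998
```

```bash
cat > snap.py <<'E'
from h import *
import sys
# snap name side x y w h S | both
def crop(n,x,y,w,h,S,f):
    im=viewer.grab_frame(n); c=cv2.resize(im[y:y+h,x:x+w],None,fx=S,fy=S,interpolation=cv2.INTER_CUBIC); cv2.imwrite(f,c[:,:,::-1])
a=sys.argv; crop(a[2],*map(int,a[3:7]),float(a[7]),'pics/'+a[1]+'.png')
E
python3 - <<'E'
from h import *
fangoal(-1.46,-.34,170)
fangoal(-1.46,-.34,97)
E
python3 snap.py s1 side 180 20 150 180 4;python3 snap.py s1t top 130 120 130 120 5
```

```text
[500. 286. 323.] shift [-0.0015 -0.0049  0.0017] rot [-0.001 -0.003 -0.01 ] dist 0.005
[498. 310. 254.] shift [-0.0017 -0.0048  0.0747] rot [-0.001 -0.003 -0.01 ] dist 0.075
```

View pics/s1.png

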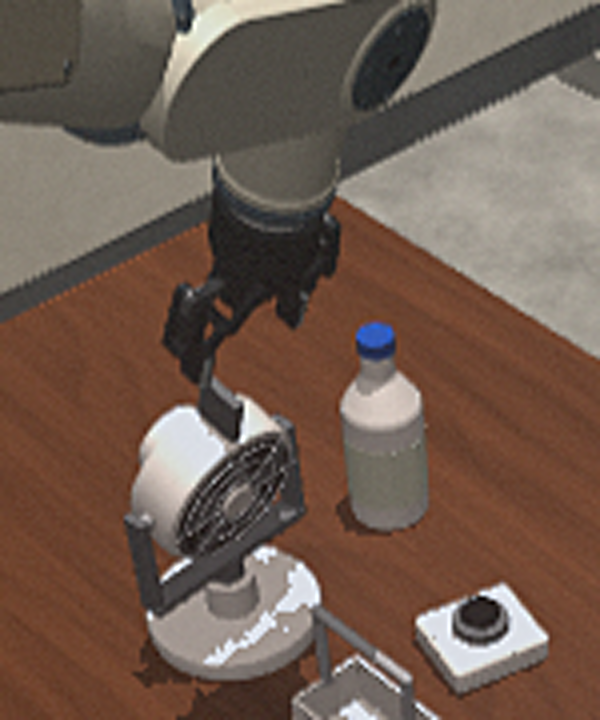

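View pics/s1t.png

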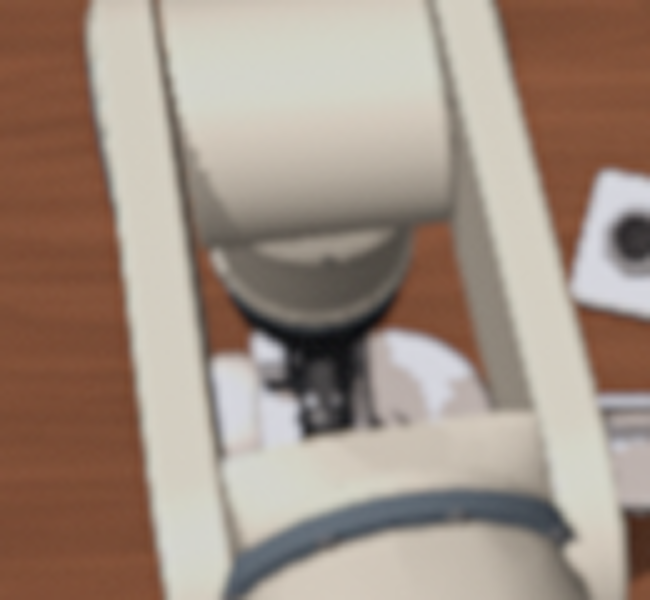

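>>> send_rows(
  plan=[
    [[-0.001, -0.005, 0.02], [0, 0, -0.01], 1],
    [[-0.002, -0.005, 0.04], [0, 0, -0.01], 1],
    [[-0.002, -0.005, 0.06], [0, 0, -0.01], 1],
    [[-0.002, -0.005, 0.074], [0, 0, -0.01], 1],
    [[-0.002, -0.005, 0.074], [0, 0, -0.01], 1],
  ],
)

```text
clock: 2.55
eef_pos: [494.4, 312.4, 252.3]
tcp_rot: [-2.803, 0.001, 0.118]
contact_force: [-1.6, -0.5, 0.1]
opening: 1.0
```

```bash
python3 - <<'E'
from h import *
fangoal(-1.46,-.34,97)
E
python3 snap.py s2 side 180 20 150 180 4
```

```text
[498. 310. 254.] shift [ 0.0029  0.0021 -0.0028] rot [0.002 0.004 0.006] dist 0.005
```

View pics/s2.png

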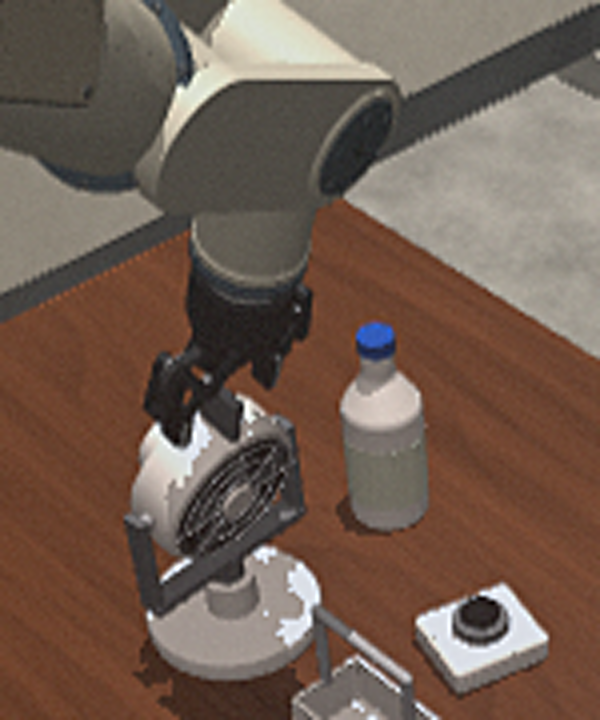

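>>> send_rows(
  plan=[
    [[0.003, 0.002, -0.003], [0, 0, 0], -1],
    [[0.003, 0.002, -0.003], [0, 0, 0], -1],
    [[0.003, 0.002, -0.003], [0, 0, 0], -1],
    [[0.003, 0.002, -0.003], [0, 0, 0], -1],
    [[0.003, 0.002, -0.003], [0, 0, 0], -1],
  ],
)

```text
clock: 3.02
eef_pos: [498.8, 309.7, 256.8]
tcp_rot: [-2.803, -0.001, 0.117]
contact_force: [-0.3, -0.5, -0.9]
opening: 0.298
```

>>> send_rows(
  plan=[
    [[0, 0, 0], [0, 0, 0], -1],
    [[0, 0, 0], [0, 0, 0], -1],
    [[0, 0, 0], [0, 0, 0], -1],
    [[0, 0, 0], [0, 0, 0], -1],
    [[0, 0, 0], [0, 0, 0], -1],
  ],
)

```text
clock: 3.43
eef_pos: [498.4, 309.5, 257.1]
tcp_rot: [-2.803, -0.001, 0.118]
contact_force: [-3.2, -4.1, 5.9]
opening: 0.107
```

Run:
```python
from h import *
s=status.sense();print(s['opening'],s['contact_force'],s['wrist_torque'],s['qpos'])
for y,t in((-1.46,-.34),(-1.41,-.2),(-1.36,-.06),(-1.31,.08),(-1.265,.208)): fangoal(y,t,97)
```

```text
0.10686344775553291 [-3.21972088 -4.13043575  5.86169522] [-0.42135816  0.62109395  0.4091359 ] [0.37659491 0.25170398 1.80996143 0.38544298 1.02387003 0.06558503]
[498. 310. 254.] shift [-0.0007  0.0005  0.0028] rot [0.001 0.002 0.007] dist 0.003
[497. 323. 258.] shift [ 0.0004 -0.0135  0.0038] rot [-0.139 -0.012 -0.041] dist 0.014
[495. 337. 260.] shift [ 0.0001 -0.0272  0.0067] rot [-0.279 -0.019 -0.091] dist 0.028
[492. 351. 260.] shift [-0.0016 -0.0402  0.0115] rot [-0.418 -0.019 -0.143] dist 0.042
[488. 363. 258.] shift [-0.0043 -0.0513  0.0173] rot [-0.545 -0.013 -0.19 ] dist 0.054
```

>>> send_rows(
  plan=[
    [[0, -0.006, 0.0], [-0.06, -0.004, -0.02], -1],
    [[0.001, -0.012, 0.001], [-0.12, -0.01, -0.04], -1],
    [[0.001, -0.017, 0.002], [-0.18, -0.014, -0.06], -1],
    [[0.001, -0.023, 0.003], [-0.23, -0.016, -0.08], -1],
    [[0.001, -0.028, 0.004], [-0.28, -0.019, -0.1], -1],
  ],
)

```text
clock: 3.85
eef_pos: [495.6, 337.2, 263.0]
tcp_rot: [-3.086, -0.001, 0.22]
contact_force: [-4.9, -1.4, -1.0]
opening: 0.104
```

Run:
```python
from h import *
s=status.sense();print(s['opening'],s['contact_force'],s['wrist_torque'])
for y,t in((-1.36,-.06),(-1.31,.08),(-1.265,.208)): fangoal(y,t,99)
```

```text
0.1037398415168595 [-4.87147968 -1.40262596 -0.99907133] [-0.16824702  0.80193158 -0.08101775]
[495. 337. 262.] shift [-0.0004  0.0002  0.0011] rot [ 0.004 -0.     0.009] dist 0.001
[492. 351. 262.] shift [-0.0007 -0.0141  0.0021] rot [-0.136 -0.    -0.041] dist 0.014
[488. 363. 260.] shift [-0.0021 -0.0268  0.0047] rot [-0.264  0.006 -0.086] dist 0.027
```

>>> send_rows(
  plan=[
    [[0, -0.007, 0.0], [-0.07, 0, -0.02], -1],
    [[-0.001, -0.014, 0.001], [-0.14, 0, -0.04], -1],
    [[-0.001, -0.021, 0.002], [-0.2, 0.003, -0.065], -1],
    [[-0.002, -0.027, 0.004], [-0.265, 0.006, -0.086], -1],
    [[-0.002, -0.027, 0.004], [-0.265, 0.006, -0.086], -1],
  ],
)

```text
clock: 4.27
eef_pos: [487.3, 365.1, 260.6]
tcp_rot: [2.928, -0.001, 0.309]
contact_force: [-0.7, -2.4, 6.6]
opening: 0.106
```

>>> send_rows(
  plan=[
    [[0, 0, 0], [0, 0, 0], -0.2],
    [[0, 0, 0], [0, 0, 0], 0.4],
    [[0, 0, 0], [0, 0, 0], 1],
    [[0, 0, 0], [0, 0, 0], 1],
    [[0, 0, -0.02], [0, 0, 0], 1],
  ],
)

```text
clock: 4.68
eef_pos: [484.9, 367.1, 276.9]
tcp_rot: [2.926, 0.005, 0.308]
contact_force: [-0.8, 0.3, -0.5]
opening: 0.806
```

>>> send_rows(
  plan=[
    [[0, 0, -0.03], [0, 0, 0], 1],
    [[0, 0, -0.07], [0, 0, 0], 1],
    [[0, 0, -0.1], [0, 0, 0], 1],
    [[0.02, 0.03, -0.12], [0, 0, 0], 1],
    [[0.05, 0.07, -0.13], [0, 0, 0], 1],
  ],
)

```text
clock: 5.1
eef_pos: [538.1, 349.9, 419.4]
tcp_rot: [2.928, 0.001, 0.311]
contact_force: [1.6, 0.8, 0.4]
opening: 1.005
```

```bash
python3 - <<'E'
from h import *
s=status.sense();print(s['qpos'],s['contact_force'])
E
python3 snap.py s3 side 180 20 150 180 4;python3 snap.py s3t top 0 0 640 400 1.2
```

```text
[ 0.67309068  0.31465693  1.34338365 -0.1990552   1.56104825  0.37174603] [1.60932041 0.78320523 0.44263236]
```

View pics/s3.png

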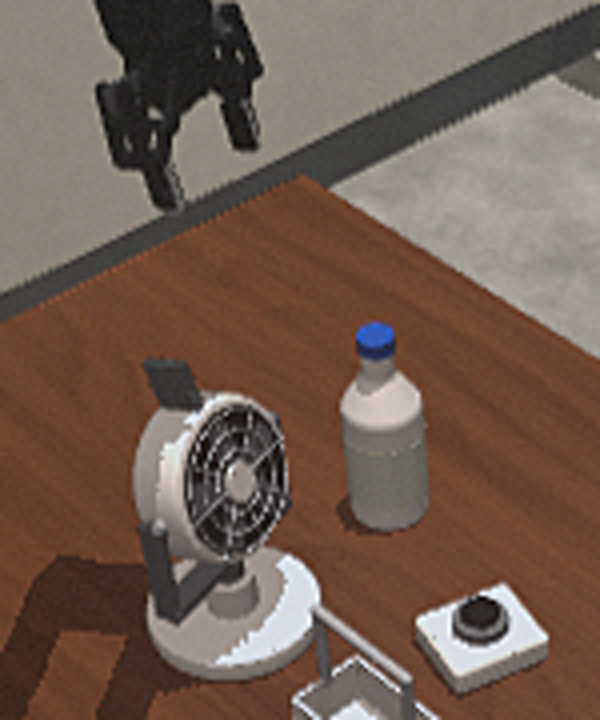

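View pics/s3t.png

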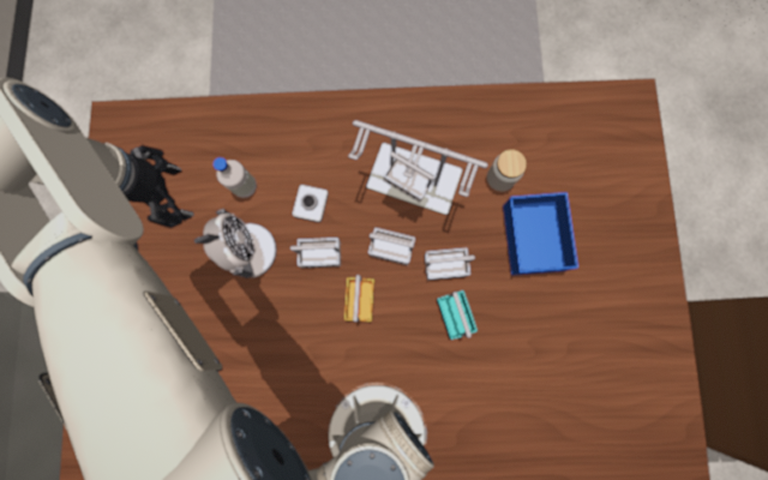

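```bash
cat > d.py <<'E'
from fan import *
fr={};M={}
for n in('top','side'):
    fr[n]=viewer.grab_frame(n); d=viewer.cut_out('fan',n); print(n,[(round(q['p'],2),q['extent']) for q in d]); M[n]=d[0]['mask'].astype(float)
pickle.dump((fr,M),open('d1.pkl','wb'))
r=fitfan(M,[494,343,-1.265,.21],[8,8,.15,.15]);print(r)
v=[494,343,-1.265,.21]
show(fr,v,'pics/fanfit2.png'); show(fr,r[0],'pics/fanfit3.png')
E
python3 d.py
```

```text
top [(0.65, [164.6, 174.6, 63.5, 57.8])]
side [(0.57, [212.3, 110.1, 46.7, 80.3])]
(array([ 4.94143154e+02,  3.43789167e+02, -1.22129560e+00,  2.17342358e-01]), np.float64(0.1626161299464092))
```

View pics/fanfit2.png

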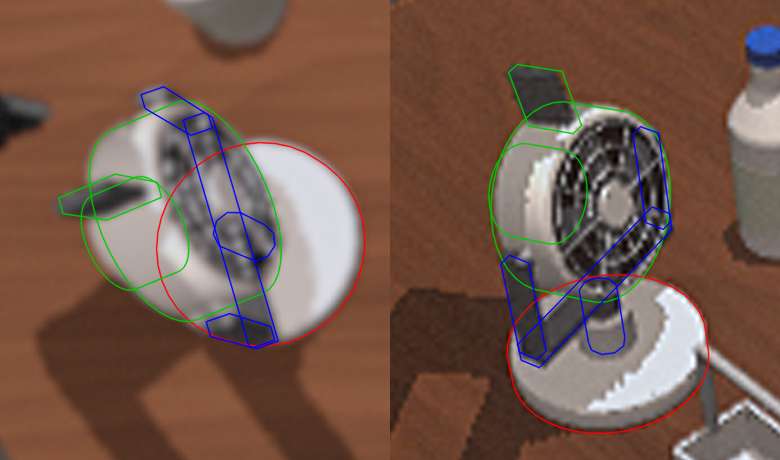

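View pics/fanfit3.png

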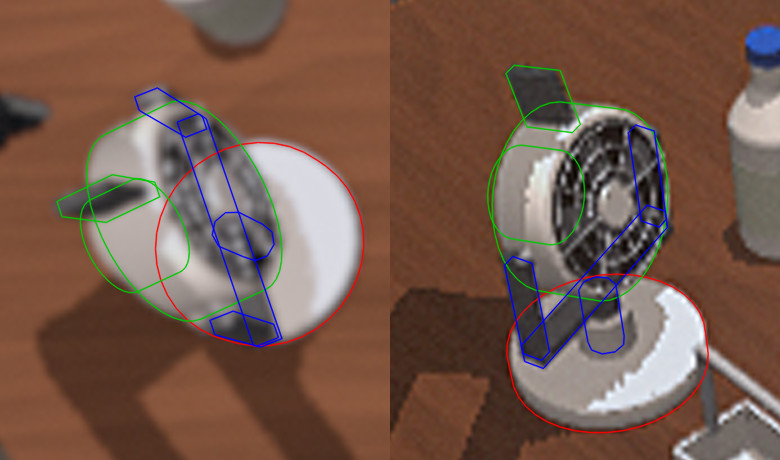

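```bash
python3 snap.py r1 side 320 110 110 150 5;python3 snap.py r1t top 280 90 140 110 5
```

```text
(no output)
```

View pics/r1.png

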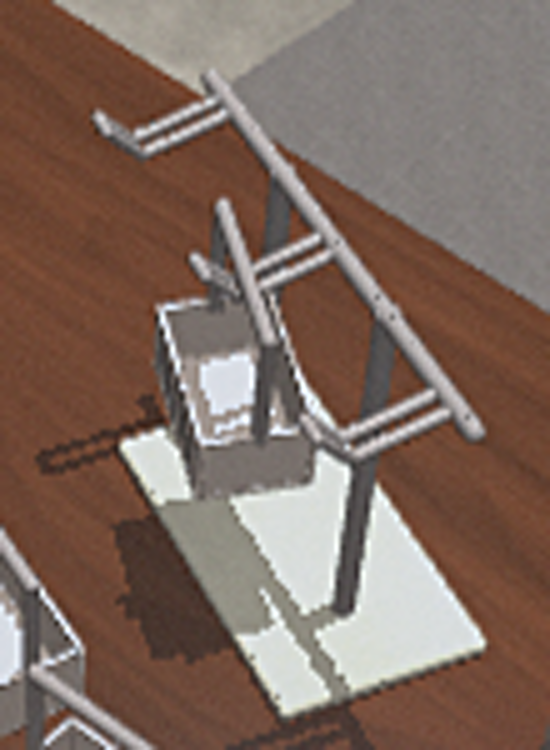

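View pics/r1t.png

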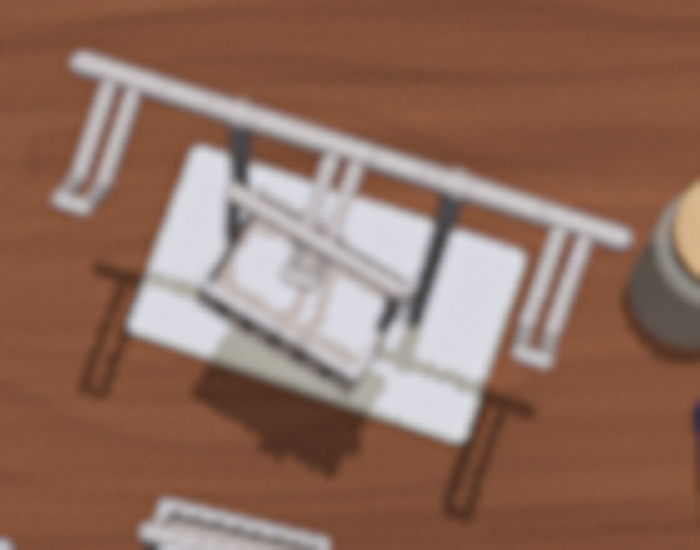

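Run:
```python
from h import *
def T(u,v): return [280+u/5-.4,90+v/5-.4]
def S(u,v): return [320+u/5-.4,110+v/5-.4]
print(onplane('top',[T(232,190),T(410,292)],259).round(1)); print(onplane('side',[S(222,205),S(266,340)],259).round(1))
for n,f in(('top',[(80,62),(625,238)]),('side',[(213,78),(473,432)])):
    print(onplane(n,[(T if n=='top' else S)(*q) for q in f],262).round(1))
```

```text
[[ 669.2  -60.9  259. ]
 [ 607.6 -155.4  259. ]]
[[ 671.   -58.4  259. ]
 [ 608.6 -148.3  259. ]]
[[ 746.1   21.1  262. ]
 [ 632.8 -272.6  262. ]]
[[ 747.2   19.7  262. ]
 [ 632.9 -269.3  262. ]]
```

Run:
```python
from h import *
goal([621,-133.5,340],Rdown(-.5))
```

```text
shift [-0.0662  0.4576  0.1771] rot [ 0.207 -0.081  0.806] dist 0.495
```

>>> send_rows(
  plan=[
    [[-0.005, 0.038, 0.0147], [0.017, -0.007, 0.067], -0.2],
    [[-0.011, 0.076, 0.0295], [0.035, -0.013, 0.134], -0.2],
    [[-0.0165, 0.114, 0.044], [0.052, -0.02, 0.2], -0.2],
    [[-0.022, 0.152, 0.059], [0.07, -0.027, 0.27], -0.2],
    [[-0.0275, 0.19, 0.074], [0.087, -0.034, 0.336], -0.2],
  ],
)

```text
clock: 5.92
eef_pos: [571.4, 147.5, 382.3]
tcp_rot: [3.016, -0.017, -0.03]
contact_force: [1.4, 0.5, -0.0]
opening: 0.401
```

>>> send_rows(
  plan=[
    [[-0.005, 0.038, 0.008], [0.017, -0.007, 0.067], -0.2],
    [[-0.011, 0.076, 0.016], [0.035, -0.013, 0.134], -0.2],
    [[-0.016, 0.114, 0.024], [0.052, -0.02, 0.2], -0.2],
    [[-0.02, 0.152, 0.032], [0.07, -0.027, 0.27], -0.2],
    [[-0.02, 0.19, 0.04], [0.087, -0.034, 0.336], -0.2],
  ],
)

```text
clock: 6.33
eef_pos: [544.4, -46.2, 365.7]
tcp_rot: [3.109, -0.009, -0.37]
contact_force: [0.9, -0.4, 0.8]
opening: 0.399
```

Run:
```python
from h import *
goal([621,-133.5,340],Rdown(-.5))
```

```text
shift [0.1027 0.0528 0.0284] rot [ 0.032 -0.011  0.13 ] dist 0.119
```

>>> send_rows(
  plan=[
    [[0.03, 0.015, 0.009], [0.01, -0.003, 0.04], -0.2],
    [[0.06, 0.03, 0.018], [0.02, -0.006, 0.08], -0.2],
    [[0.085, 0.044, 0.024], [0.03, -0.011, 0.11], -0.2],
    [[0.103, 0.053, 0.028], [0.032, -0.011, 0.13], -0.2],
    [[0.103, 0.053, 0.028], [0.032, -0.011, 0.13], -0.2],
  ],
)

```text
clock: 6.75
eef_pos: [622.3, -136.0, 338.2]
tcp_rot: [3.141, 0.001, -0.503]
contact_force: [-0.7, 0.7, -0.9]
opening: 0.399
```

```bash
python3 - <<'E'
from h import *
goal([621,-133.5,262],Rdown(-.5))
E
python3 snap.py r2 side 320 50 130 150 5;python3 snap.py r2t top 280 90 140 110 5
```

```text
shift [-0.0023 -0.0016  0.0762] rot [ 0.001  0.001 -0.003] dist 0.076
```

View pics/r2.png

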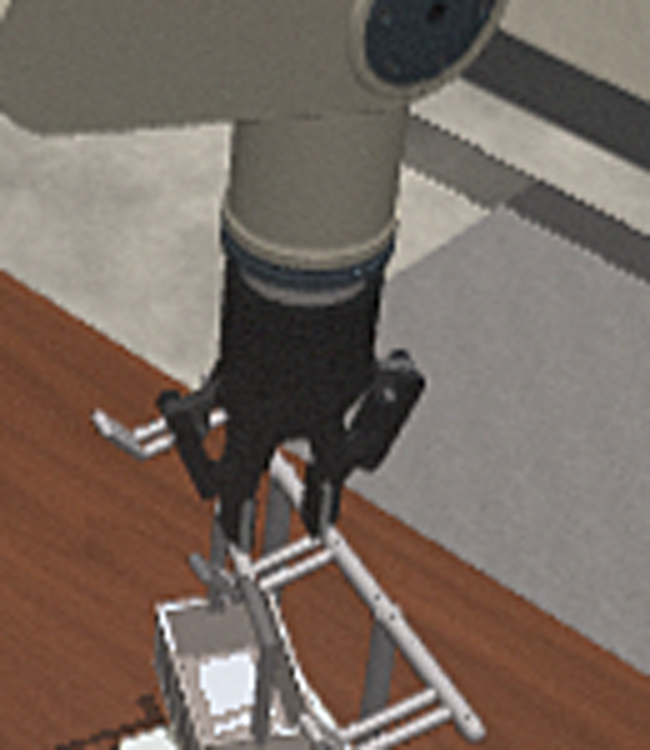

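View pics/r2t.png

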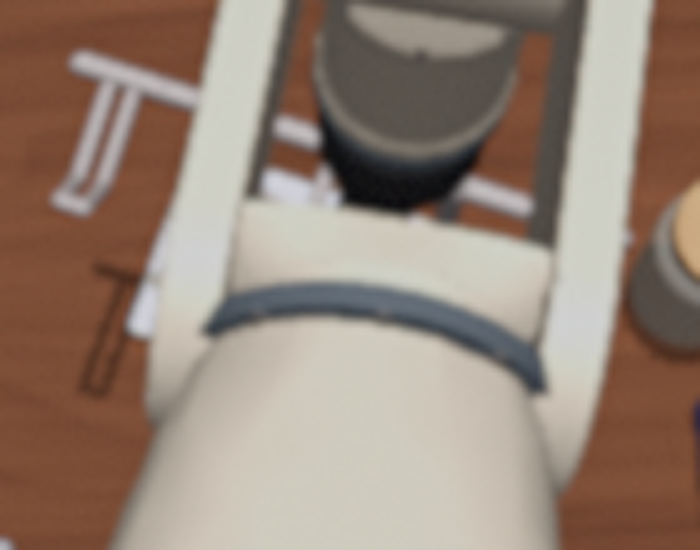

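>>> send_rows(
  plan=[
    [[-0.002, -0.0015, 0.015], [0, 0, 0], -0.2],
    [[-0.002, -0.0015, 0.03], [0, 0, 0], -0.2],
    [[-0.002, -0.0015, 0.04], [0, 0, 0], -0.2],
    [[-0.002, -0.0015, 0.045], [0, 0, 0], -0.2],
    [[-0.002, -0.0015, 0.045], [0, 0, 0], -0.2],
  ],
)

```text
clock: 7.27
eef_pos: [618.9, -130.2, 293.3]
tcp_rot: [3.141, 0.004, -0.499]
contact_force: [0.8, -0.2, 0.0]
opening: 0.4
```

```bash
python3 - <<'E'
from h import *
goal([621,-133.5,262],Rdown(-.5))
E
python3 snap.py r3 side 330 80 100 110 6
```

```text
shift [0.0036 0.0019 0.0313] rot [0.    0.004 0.001] dist 0.032
```

View pics/r3.png

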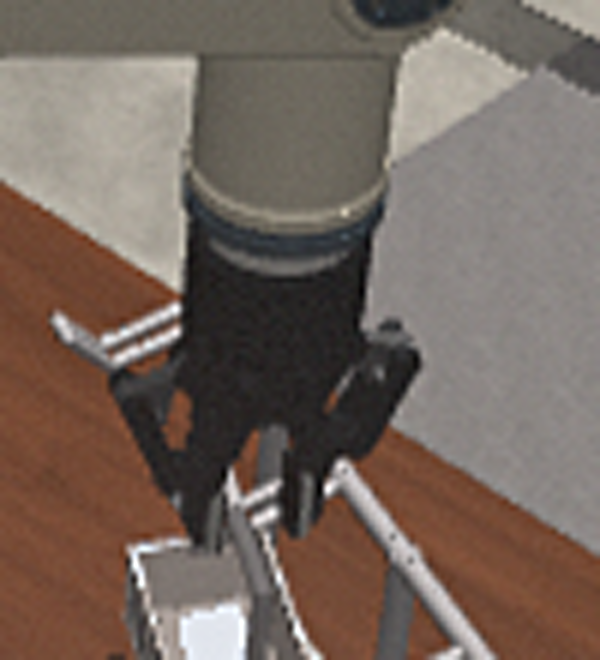

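>>> send_rows(
  plan=[
    [[0.003, 0.002, 0.01], [0, 0, 0], -0.2],
    [[0.003, 0.002, 0.02], [0, 0, 0], -0.2],
    [[0.003, 0.002, 0.03], [0, 0, 0], -0.2],
    [[0.003, 0.002, 0.031], [0, 0, 0], -0.2],
    [[0.003, 0.002, 0.031], [0, 0, 0], -0.2],
  ],
)

```text
clock: 7.73
eef_pos: [620.5, -133.6, 261.9]
tcp_rot: [3.141, 0.005, -0.5]
contact_force: [-0.6, 0.1, 0.3]
opening: 0.398
```

>>> send_rows(
  plan=[
    [[0, 0, 0], [0, 0, 0], -1],
    [[0, 0, 0], [0, 0, 0], -1],
    [[0, 0, 0], [0, 0, 0], -1],
    [[0, 0, 0], [0, 0, 0], -1],
    [[0, 0, 0], [0, 0, 0], -1],
  ],
)

```text
clock: 8.15
eef_pos: [620.5, -133.6, 262.2]
tcp_rot: [3.141, 0.004, -0.5]
contact_force: [0.1, 0.5, -0.9]
opening: 0.093
```

```bash
python3 - <<'E'
from h import *
s=status.sense();print(s['eef_pos'],s['opening'],s['contact_force'],s['wrist_torque'])
E
python3 snap.py r4 side 330 80 100 110 6
```

```text
[ 620.49131844 -133.58866395  262.15017736] 0.09346443671064919 [ 0.13556778  0.48648865 -0.87067658] [-0.0821165   0.05116056  0.03332601]
```

View pics/r4.png

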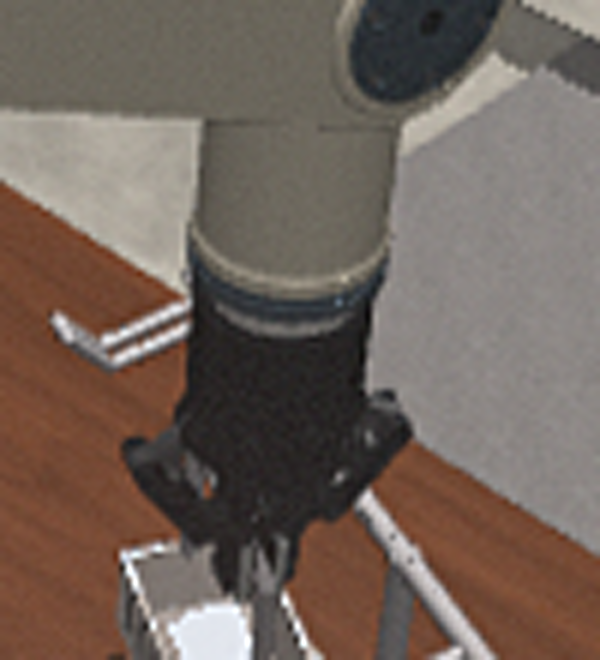

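>>> send_rows(
  plan=[
    [[0, 0, -0.01], [0, 0, 0], -1],
    [[0, 0, -0.02], [0, 0, 0], -1],
    [[0, 0, -0.03], [0, 0, 0], -1],
    [[0, 0, -0.045], [0, 0, 0], -1],
    [[0, 0, -0.06], [0, 0, 0], -1],
  ],
)

```text
clock: 8.62
eef_pos: [620.9, -133.7, 323.9]
tcp_rot: [3.141, 0.004, -0.499]
contact_force: [0.5, 0.0, -1.5]
opening: 0.093
```

```bash
python3 - <<'E'
from h import *
s=status.sense();print(s['eef_pos'],s['opening'],s['contact_force'],s['wrist_torque'])
E
python3 snap.py r5 side 330 60 100 130 5
```

```text
[ 620.8542587  -133.66823029  323.86852797] 0.09282682423545266 [ 0.5100533   0.01762125 -1.45766115] [0.03275951 0.05907142 0.04213639]
```

View pics/r5.png

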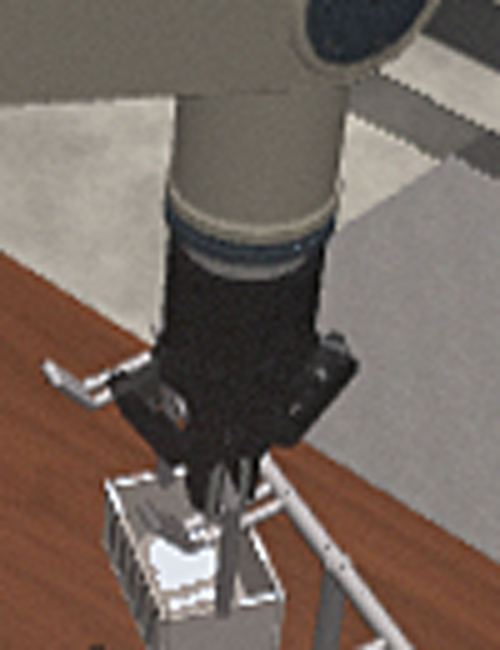

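>>> send_rows(
  plan=[
    [[0, 0, 0.014], [0, 0, 0], -1],
    [[0, 0, 0.026], [0, 0, 0], -1],
    [[-0.015, -0.002, 0.026], [0, 0, 0], -1],
    [[-0.035, -0.005, 0.026], [0, 0, 0], -1],
    [[-0.06, -0.008, 0.026], [0, 0, 0], -1],
  ],
)

```text
clock: 9.08
eef_pos: [572.2, -98.1, 298.3]
tcp_rot: [3.141, 0.002, -0.5]
contact_force: [-0.3, -0.4, -0.1]
opening: 0.096
```

>>> send_rows(
  plan=[
    [[-0.025, -0.003, 0], [0, 0, 0], -1],
    [[-0.05, -0.006, 0], [0, 0, 0], -1],
    [[-0.075, -0.01, 0], [0, 0, 0], -1],
    [[-0.095, -0.012, -0.02], [0, 0, 0], -1],
    [[-0.1, -0.012, -0.045], [0, 0, 0], -1],
  ],
)

```text
clock: 9.5
eef_pos: [485.8, -38.0, 339.7]
tcp_rot: [3.138, 0.011, -0.499]
contact_force: [1.2, -0.7, -1.2]
opening: 0.092
```

```bash
python3 - <<'E'
from h import *
s=status.sense();print(s['eef_pos'],s['opening'],s['contact_force'],s['wrist_torque'])
E
python3 snap.py r6 side 300 60 150 180 4
```

```text
[485.75077255 -38.00224324 339.70299449] 0.09194341337272652 [ 1.2428465  -0.74373062 -1.16784436] [-0.08530157 -0.00832485 -0.01924621]
```

View pics/r6.png

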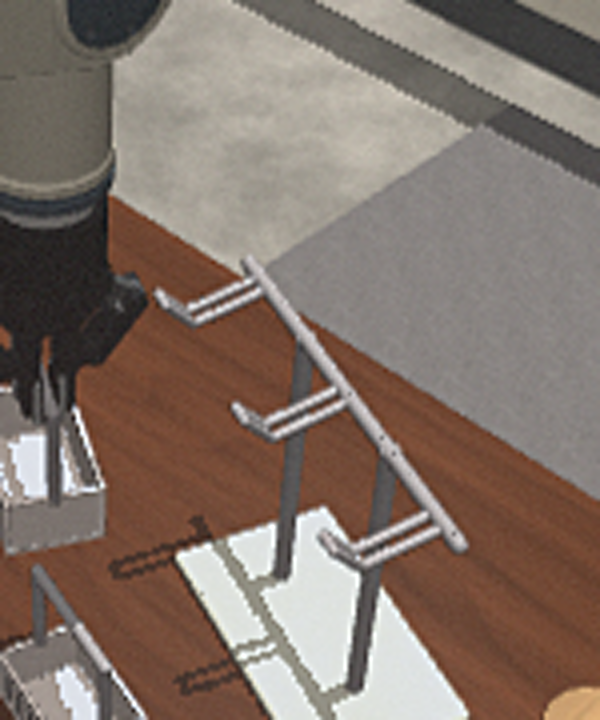

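Run:
```python
from h import *
goal([420,-240,345],Rdown(-.5))
```

```text
shift [0.036  0.2099 0.001 ] rot [-0.     0.002  0.001] dist 0.213
```

>>> send_rows(
  plan=[
    [[0.007, 0.035, -0.002], [0, 0, 0], -1],
    [[0.014, 0.075, -0.003], [0, 0, 0], -1],
    [[0.021, 0.115, -0.005], [0, 0, 0], -1],
    [[0.028, 0.155, -0.005], [0, 0, 0.05], -1],
    [[0.036, 0.195, -0.005], [0, 0, 0.1], -1],
  ],
)

```text
clock: 9.97
eef_pos: [425.7, -228.1, 349.2]
tcp_rot: [3.142, 0.004, -0.601]
contact_force: [0.8, -0.4, -2.3]
opening: 0.093
```

Run:
```python
from h import *
goal([474,-450.5,300],Rdown(-1.527))
```

```text
shift [0.1657 0.1561 0.0486] rot [0.002 0.003 0.926] dist 0.233
```

>>> send_rows(
  plan=[
    [[0.01, 0.02, 0.0], [0, 0, 0.09], -1],
    [[0.02, 0.045, 0.0], [0, 0, 0.18], -1],
    [[0.04, 0.07, 0.0], [0, 0, 0.28], -1],
    [[0.065, 0.095, 0.0], [0, 0, 0.38], -1],
    [[0.09, 0.115, 0.005], [0, 0, 0.48], -1],
  ],
)

```text
clock: 10.38
eef_pos: [434.2, -375.9, 342.5]
tcp_rot: [3.139, 0.004, -1.086]
contact_force: [0.2, -0.4, 0.4]
opening: 0.096
```

Run:
```python
from h import *
goal([474,-450.5,300],Rdown(-1.527))
```

```text
shift [ 0.0847 -0.0006  0.0422] rot [0.003 0.003 0.441] dist 0.095
```

>>> send_rows(
  plan=[
    [[0.02, 0, 0.005], [0, 0, 0.1], -1],
    [[0.04, 0, 0.01], [0, 0, 0.2], -1],
    [[0.065, 0, 0.02], [0, 0, 0.3], -1],
    [[0.085, 0, 0.03], [0, 0, 0.4], -1],
    [[0.085, 0, 0.042], [0, 0, 0.44], -1],
  ],
)

```text
clock: 10.8
eef_pos: [474.4, -453.8, 297.0]
tcp_rot: [3.137, 0.002, -1.533]
contact_force: [-1.4, 1.7, -1.3]
opening: 0.094
```

```bash
python3 - <<'E'
from h import *
goal([474,-450.5,137],Rdown(-1.527))
E
python3 snap.py t1 side 350 150 150 180 4;python3 snap.py t1t top 390 110 140 150 4.5
```

```text
shift [-0.003  -0.0004  0.16  ] rot [ 0.004  0.002 -0.006] dist 0.16
```

View pics/t1.png

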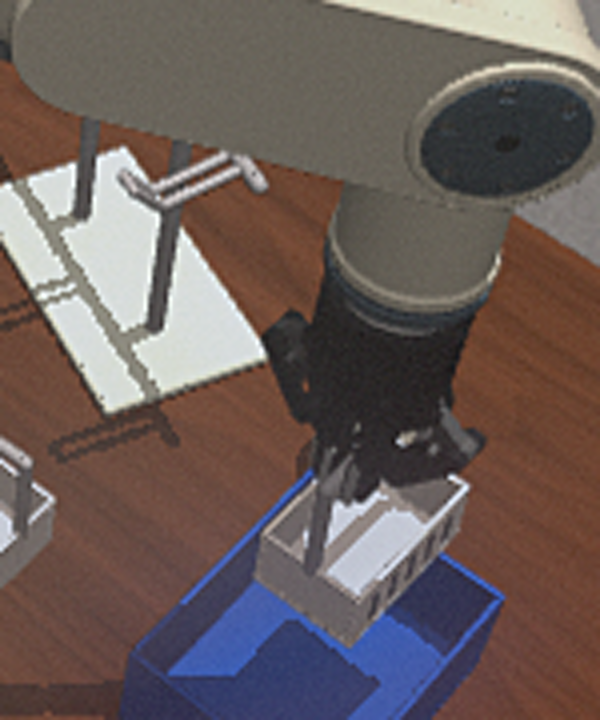

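View pics/t1t.png

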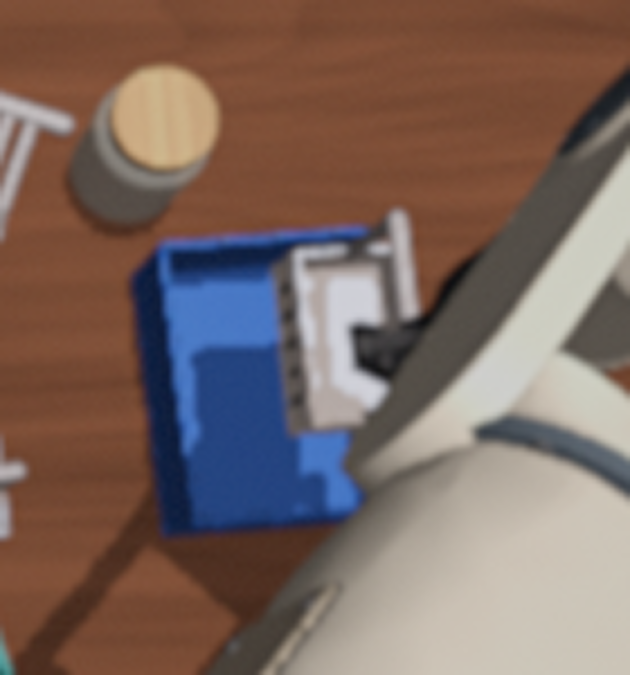

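```bash
cat >> h.py <<'E'
def heldpose(off,dz=0):
    """expected basket (x,y,yaw,z) given grasp offset off along basket +y (tool at y=off)"""
    s=status.sense(); R=Ro.from_euler('xyz',s['tcp_rot']).as_matrix(); g=s['eef_pos']+R@[0,0,3]
    yaw=s['tcp_rot'][2]; c=g-off*np.array([-np.sin(yaw),np.cos(yaw),0]); return c[0],c[1],yaw,c[2]-125
def overlay(n,models,x,y,w,h,S,f):
    im=viewer.grab_frame(n); big=cv2.resize(im[y:y+h,x:x+w],None,fx=S,fy=S,interpolation=cv2.INTER_CUBIC)
    for parts,col in models:
        for p in parts:
            hh=cv2.convexHull((S*(proj(n,p)+.5-[x,y])).astype(np.float32)); cv2.polylines(big,[np.round(hh*16).astype(np.int32)],True,col,1,cv2.LINE_AA,4)
    cv2.imwrite('pics/'+f,big[:,:,::-1])
E
python3 - <<'E'
from h import *
b=heldpose(-33);print(b)
overlay('side',[(tf(BASKET,pose(*b)),(255,0,0))],350,150,150,180,4,'t2.png')
E
```

```text
(np.float64(505.2383247507776), np.float64(-449.0479198200267), np.float64(-1.5277178995659693), np.float64(167.12888228369985))
```

View pics/t2.png

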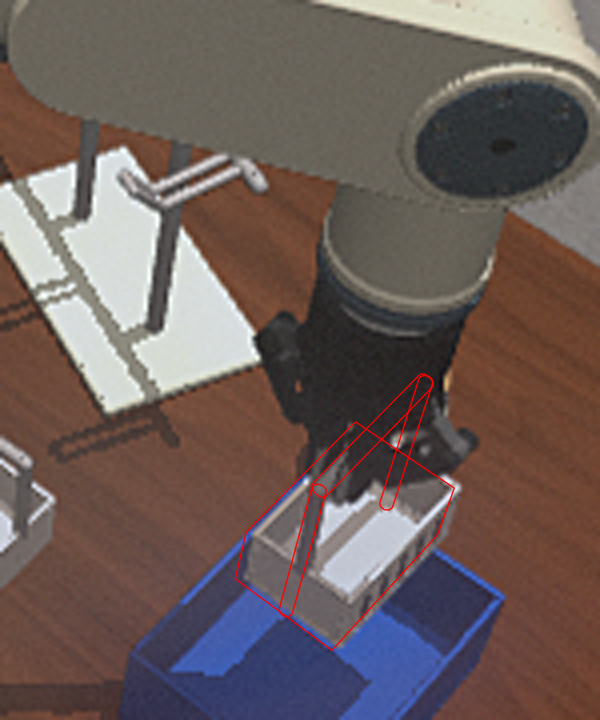

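>>> send_rows(
  plan=[
    [[-0.001, 0, 0.03], [0.004, 0, 0], -1],
    [[-0.002, 0, 0.06], [0.004, 0, 0], -1],
    [[-0.003, 0, 0.09], [0.004, 0, 0], -1],
    [[-0.003, 0, 0.12], [0.004, 0, 0], -1],
    [[-0.003, 0, 0.135], [0.004, 0, 0], -1],
  ],
)

```text
clock: 11.37
eef_pos: [469.9, -444.6, 158.5]
tcp_rot: [3.136, 0.009, -1.523]
contact_force: [0.6, 0.8, -1.2]
opening: 0.091
```

Run:
```python
from h import *
goal([474,-450.5,134],Rdown(-1.527))
b=heldpose(-33);print(b)
overlay('side',[(tf(BASKET,pose(*b)),(255,0,0))],350,150,150,180,4,'t3.png')
```

```text
shift [ 0.0063 -0.004   0.0244] rot [0.006 0.009 0.004] dist 0.026
(np.float64(502.8199658827844), np.float64(-442.9893470200134), np.float64(-1.5229219190293195), np.float64(30.5195965234208))
```

View pics/t3.png

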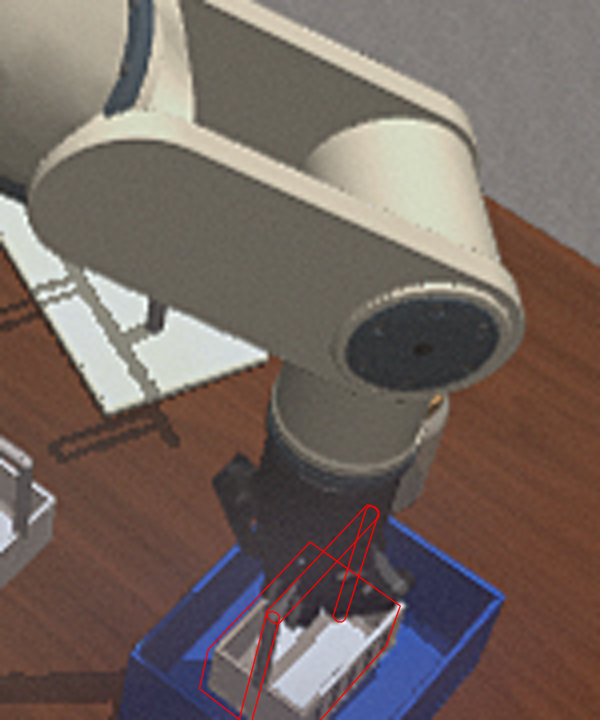

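>>> send_rows(
  plan=[
    [[0.003, -0.002, 0.008], [0.004, 0.005, 0], -1],
    [[0.006, -0.004, 0.016], [0.006, 0.009, 0], -1],
    [[0.006, -0.004, 0.022], [0.006, 0.009, 0], -1],
    [[0.006, -0.004, 0.026], [0.006, 0.009, 0], -1],
    [[0.006, -0.004, 0.026], [0.006, 0.009, 0], -1],
  ],
)

```text
clock: 11.83
eef_pos: [476.1, -452.6, 134.0]
tcp_rot: [-3.137, -0.005, -1.522]
contact_force: [0.9, -3.7, 11.0]
opening: 0.09
```

>>> send_rows(
  plan=[
    [[0, 0, 0], [0, 0, 0], -0.7],
    [[0, 0, 0], [0, 0, 0], -0.3],
    [[0, 0, 0], [0, 0, 0], 0.1],
    [[0, 0, 0], [0, 0, 0], 0.3],
    [[0, 0, 0], [0, 0, 0], 0.3],
  ],
)

```text
clock: 12.25
eef_pos: [475.9, -452.4, 133.9]
tcp_rot: [-3.138, -0.005, -1.522]
contact_force: [0.2, -0.0, 1.0]
opening: 0.65
```

>>> send_rows(
  plan=[
    [[0, 0, -0.02], [0, 0, 0], 0.3],
    [[0, 0, -0.05], [0, 0, 0], 0.3],
    [[0, 0, -0.09], [0, 0, 0], 0.3],
    [[0, 0, -0.13], [0, 0, 0], 0.3],
    [[0, 0, -0.17], [0, 0, 0], 0.3],
  ],
)

```text
clock: 12.67
eef_pos: [474.8, -451.2, 305.2]
tcp_rot: [-3.138, -0.004, -1.522]
contact_force: [1.3, -0.3, 0.6]
opening: 0.649
```

```bash
python3 snap.py t4 side 200 110 300 250 2.6;python3 snap.py t4t top 220 90 300 200 2.6
```

```text
(no output)
```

View pics/t4.png

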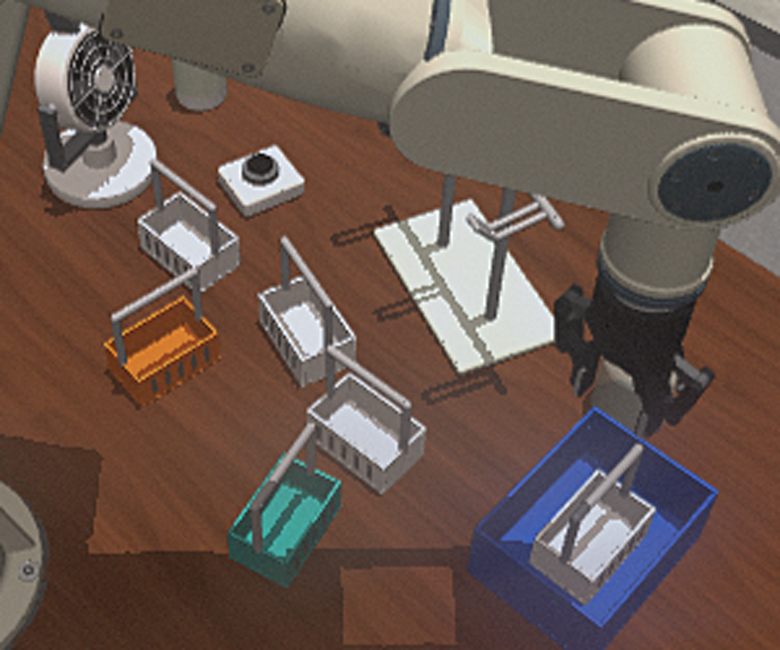

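View pics/t4t.png

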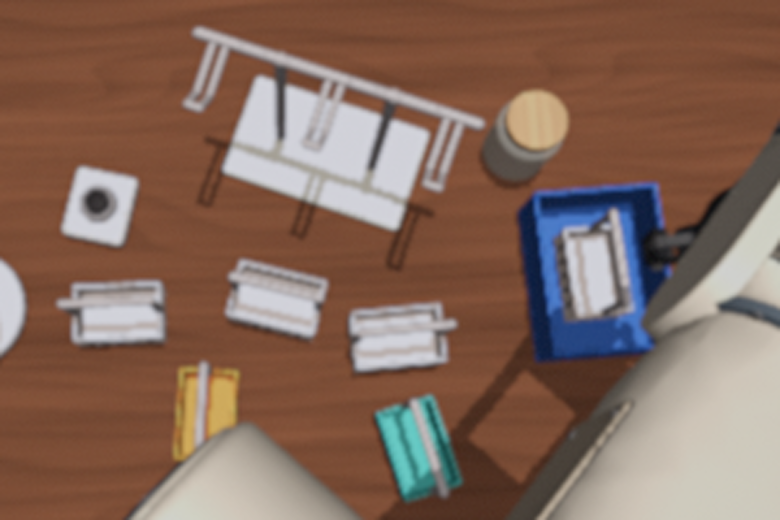

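```bash
cat > refit.py <<'E'
from h import *
import pickle,sys
res=pickle.load(open('res.pkl','rb'))
def refit(keys):
    D={}
    for n in('top','side'): viewer.grab_frame(n); D[n]=[d['mask'].astype(float) for d in viewer.cut_out('basket1',n)]
    for k in keys:
        p=res[k]; masks={}
        for n in D:
            u=proj(n,[[p[0],p[1],40]])[0]
            for m in D[n]:
                ys,xs=np.nonzero(m)
                if np.hypot(xs.mean()-u[0],ys.mean()-u[1])<14: masks[n]=m
        if not masks: print(k,'none'); continue
        r=fit(BASKET,p,masks,0,(8,8,.08)); print(k,list(masks),np.round(r[0],3),round(r[1],3),'was',np.round(p,3))
if __name__=='__main__': refit(sys.argv[1:])
E
python3 refit.py A B C
python3 - <<'E'
from h import *
goal([440,-232,220],Rdown(.076))
E
```

```text
A ['top', 'side'] [ 4.90185e+02 -5.44250e+01 -2.90000e-01] 0.23 was [ 4.90712e+02 -5.29750e+01 -2.85000e-01]
B ['top', 'side'] [4.79002e+02 1.44071e+02 1.00000e-02] 0.17 was [4.79157e+02 1.44810e+02 2.70000e-02]
C ['top'] [ 4.36447e+02 -1.99449e+02  6.50000e-02] 0.062 was [ 4.37809e+02 -2.01630e+02  7.60000e-02]
shift [-0.2207  0.0242  0.0816] rot [ 1.000e-03 -4.000e-03 -1.598e+00] dist 0.237
```

>>> send_rows(
  plan=[
    [[-0.02, 0, 0], [0, 0, -0.12], 0.3],
    [[-0.05, 0.002, 0], [0, 0, -0.24], 0.3],
    [[-0.08, 0.005, 0], [0, 0, -0.36], 0.3],
    [[-0.11, 0.008, 0], [0, 0, -0.48], 0.3],
    [[-0.14, 0.01, 0], [0, 0, -0.6], 0.3],
  ],
)

```text
clock: 13.38
eef_pos: [456.5, -309.9, 299.6]
tcp_rot: [3.141, 0.0, -0.917]
contact_force: [0.4, 0.3, 0.9]
opening: 0.652
```

>>> send_rows(
  plan=[
    [[0, 0, 0], [0, 0, -0.12], 0.3],
    [[0, 0, 0], [0, 0, -0.24], 0.3],
    [[0, 0, 0], [0, 0, -0.36], 0.3],
    [[0, 0, 0], [0, 0, -0.48], 0.3],
    [[0, 0, 0], [0, 0, -0.6], 0.3],
  ],
)

```text
clock: 13.8
eef_pos: [455.7, -309.2, 297.5]
tcp_rot: [-3.141, 0.004, -0.311]
contact_force: [-0.1, -0.0, 0.1]
opening: 0.651
```

Run:
```python
from h import *
goal([439,-231,200],Rdown(.07))
```

```text
shift [-0.0394 -0.0693  0.0977] rot [-0.001  0.004 -0.381] dist 0.126
```

>>> send_rows(
  plan=[
    [[-0.01, -0.018, 0.02], [0, 0, -0.1], 0.3],
    [[-0.02, -0.035, 0.04], [0, 0, -0.2], 0.3],
    [[-0.03, -0.053, 0.07], [0, 0, -0.3], 0.3],
    [[-0.039, -0.069, 0.09], [0, 0, -0.38], 0.3],
    [[-0.039, -0.069, 0.098], [0, 0, -0.38], 0.3],
  ],
)

```text
clock: 14.22
eef_pos: [435.4, -227.4, 195.0]
tcp_rot: [-3.134, 0.011, 0.075]
contact_force: [-0.7, 0.3, 0.1]
opening: 0.648
```

Run:
```python
from h import *
goal([439,-231,128],Rdown(.07))
b=heldpose(-30);
overlay('side',[(tf(BASKET,pose(437,-201,.07)),(255,0,0))],290,180,120,130,5,'c1.png')
```

```text
shift [0.0041 0.0043 0.067 ] rot [-0.007  0.011  0.005] dist 0.067
```

View pics/c1.png

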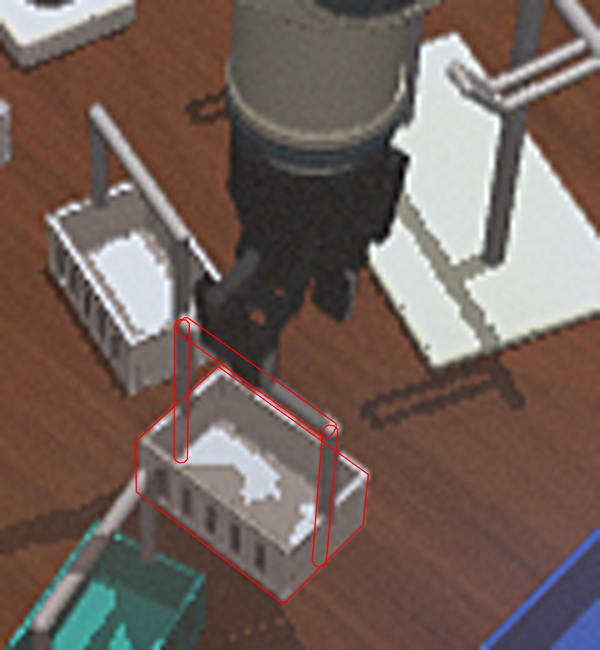

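>>> send_rows(
  plan=[
    [[0.002, 0.003, 0.015], [-0.003, 0.005, 0], 0.3],
    [[0.004, 0.005, 0.03], [-0.007, 0.011, 0], 0.3],
    [[0.005, 0.005, 0.045], [-0.007, 0.011, 0], 0.3],
    [[0.005, 0.005, 0.06], [-0.007, 0.011, 0], 0.3],
    [[0.005, 0.005, 0.067], [-0.007, 0.011, 0], 0.3],
  ],
)

```text
clock: 14.68
eef_pos: [440.4, -233.5, 126.5]
tcp_rot: [-3.141, 0.001, 0.069]
contact_force: [-0.6, 1.4, 0.6]
opening: 0.646
```

>>> send_rows(
  plan=[
    [[0, 0, 0], [0, 0, 0], -1],
    [[0, 0, 0], [0, 0, 0], -1],
    [[0, 0, 0], [0, 0, 0], -1],
    [[0, 0, 0], [0, 0, 0], -1],
    [[0, 0, 0], [0, 0, 0], -1],
  ],
)

```text
clock: 15.1
eef_pos: [440.9, -233.9, 127.4]
tcp_rot: [3.141, 0.0, 0.069]
contact_force: [-1.0, -1.6, 3.0]
opening: 0.098
```

>>> send_rows(
  plan=[
    [[0, 0, -0.01], [0, 0, 0], -1],
    [[0, 0, -0.03], [0, 0, 0], -1],
    [[0, 0, -0.06], [0, 0, 0], -1],
    [[0, 0, -0.1], [0, 0, 0], -1],
    [[0, 0, -0.14], [0, 0, 0], -1],
  ],
)

```text
clock: 15.52
eef_pos: [440.2, -233.3, 269.4]
tcp_rot: [3.141, 0.001, 0.069]
contact_force: [1.2, -0.4, -1.0]
opening: 0.095
```

Run:
```python
from h import *
b=heldpose(-30);print(b)
overlay('side',[(tf(BASKET,pose(*b)),(255,0,0))],290,130,120,130,5,'c2.png')
```

```text
(np.float64(438.14261950915466), np.float64(-203.4084548768535), np.float64(0.0688810746849351), np.float64(141.42641938311397))
```

View pics/c2.png

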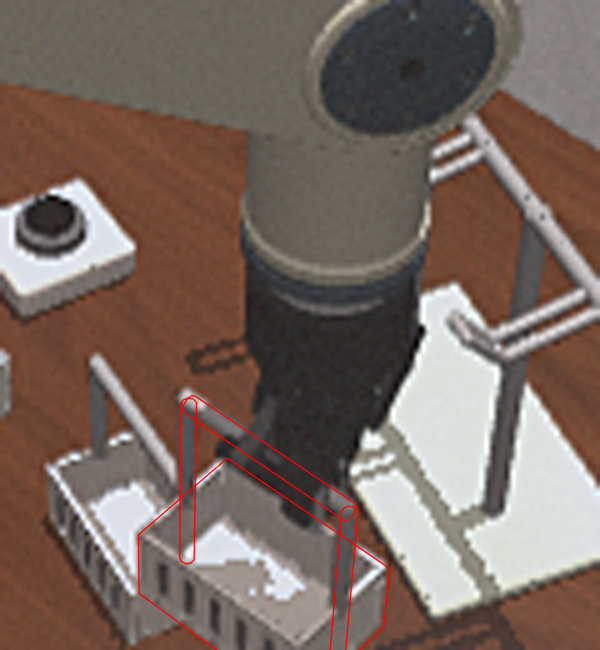

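```bash
cat >> h.py <<'E'
RK=np.array([689.,-125.]);RY=-.368
ex=np.array([np.cos(RY),np.sin(RY)]);ey=np.array([-np.sin(RY),np.cos(RY)])
def hang(k,front,barz,off=-30):
    c=RK-57*ex+130*k*ey-front*ex+off*ey
    print(np.round(c,1),end=' ');goal([c[0],c[1],barz+3],Rdown(RY))
E
python3 -c "
from h import *
hang(-1,70,299);hang(-1,0,299)"
```

```text
[ 512.9 -228.6] shift [ 0.0698 -0.0016 -0.0238] rot [ 0.004 -0.01   0.437] dist 0.074
[ 578.3 -253.8] shift [ 0.1332  0.028  -0.023 ] rot [ 0.004 -0.01   0.437] dist 0.138
```

>>> send_rows(
  plan=[
    [[0.01, 0, -0.01], [0, 0, 0.1], -1],
    [[0.025, 0, -0.02], [0, 0, 0.2], -1],
    [[0.045, 0, -0.026], [0, 0, 0.3], -1],
    [[0.065, -0.001, -0.026], [0.002, -0.005, 0.4], -1],
    [[0.07, -0.002, -0.026], [0.004, -0.005, 0.437], -1],
  ],
)

```text
clock: 15.98
eef_pos: [515.8, -228.1, 305.9]
tcp_rot: [-3.14, -0.008, -0.373]
contact_force: [-0.3, 0.5, -1.6]
opening: 0.092
```

>>> send_rows(
  plan=[
    [[0, 0, 0], [0, 0, 0], -1],
    [[0, 0, 0], [0, 0, 0], -1],
    [[0, 0, 0], [0, 0, 0], -1],
    [[0, 0, 0], [0, 0, 0], -1],
    [[0, 0, 0], [0, 0, 0], -1],
  ],
)

```text
clock: 16.4
eef_pos: [515.2, -228.1, 306.0]
tcp_rot: [-3.141, -0.008, -0.373]
contact_force: [0.3, -0.1, -1.4]
opening: 0.091
```

Run:
```python
from h import *
hang(-1,70,299);hang(-1,0,299)
b=heldpose(-30);print(b)
rk=tf(RACK,pose(*RK,RY))
overlay('side',[(tf(BASKET,pose(*b)),(255,0,0)),(rk,(0,255,0))],330,110,120,130,5,'c3.png')
```

```text
[ 512.9 -228.6] shift [-0.0019  0.0012  0.004 ] rot [-0.001 -0.008 -0.005] dist 0.005
[ 578.3 -253.8] shift [0.0681 0.0009 0.0045] rot [-0.001 -0.008 -0.005] dist 0.068
(np.float64(526.1275529816451), np.float64(-200.2163229326005), np.float64(-0.37310260900551606), np.float64(177.9957724476086))
```

View pics/c3.png

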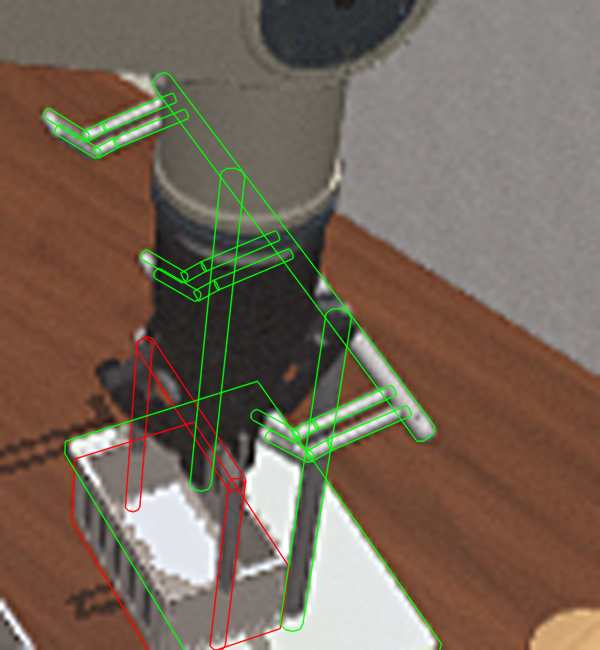

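>>> send_rows(
  plan=[
    [[0.01, 0, 0.003], [0, 0, 0], -1],
    [[0.025, 0, 0.004], [0, 0, 0], -1],
    [[0.04, 0, 0.004], [0, 0, 0], -1],
    [[0.055, 0.001, 0.004], [0, 0, 0], -1],
    [[0.068, 0.001, 0.004], [0, 0, 0], -1],
  ],
)

```text
clock: 16.87
eef_pos: [579.5, -254.7, 302.2]
tcp_rot: [-3.141, -0.008, -0.373]
contact_force: [-0.8, 0.3, -1.8]
opening: 0.09
```

>>> send_rows(
  plan=[
    [[0, 0, 0], [0, 0, 0], -1],
    [[0, 0, 0], [0, 0, 0], -1],
    [[0, 0, 0], [0, 0, 0], -1],
    [[0, 0, 0], [0, 0, 0], -1],
    [[0, 0, 0], [0, 0, 0], -1],
  ],
)

```text
clock: 17.28
eef_pos: [579.0, -254.5, 302.3]
tcp_rot: [-3.141, -0.008, -0.373]
contact_force: [-0.5, 0.4, -1.7]
opening: 0.094
```

Run:
```python
from h import *
hang(-1,0,261)
b=heldpose(-30);print(b)
rk=tf(RACK,pose(*RK,RY))
overlay('side',[(tf(BASKET,pose(*b)),(255,0,0)),(rk,(0,255,0))],350,110,120,130,5,'c4.png')
```

```text
[ 578.3 -253.8] shift [-0.0012 -0.0004  0.0383] rot [-0.001 -0.008 -0.005] dist 0.038
(np.float64(589.9403263091692), np.float64(-226.55542200855626), np.float64(-0.37319521567572234), np.float64(174.34920968396307))
```

View pics/c4.png

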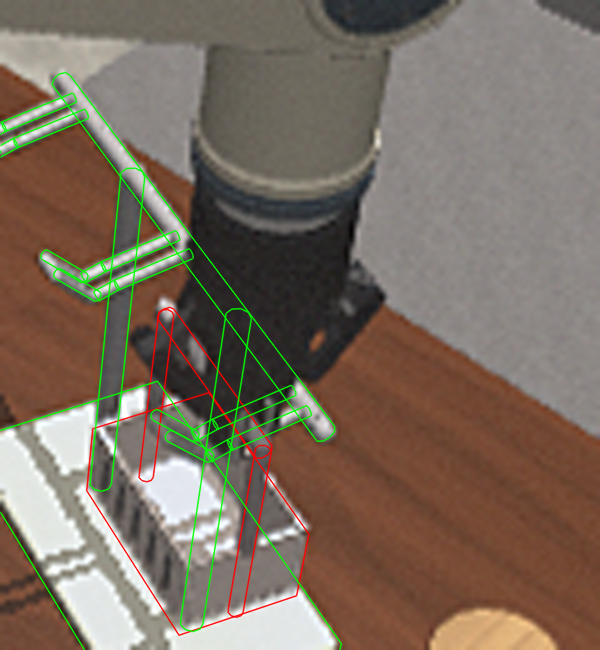

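>>> send_rows(
  plan=[
    [[-0.001, 0, 0.01], [0, 0, 0], -1],
    [[-0.001, 0, 0.02], [0, 0, 0], -1],
    [[-0.001, 0, 0.03], [0, 0, 0], -1],
    [[-0.001, 0, 0.036], [0, 0, 0], -1],
    [[-0.001, 0, 0.039], [0, 0, 0], -1],
  ],
)

```text
clock: 17.75
eef_pos: [577.7, -253.9, 261.4]
tcp_rot: [-3.14, -0.006, -0.373]
contact_force: [-0.3, -0.5, -1.0]
opening: 0.09
```

Run:
```python
from h import *
hang(-1,0,259)
b=heldpose(-30);print(b,status.sense()['contact_force'])
rk=tf(RACK,pose(*RK,RY))
overlay('side',[(tf(BASKET,pose(*b)),(255,0,0)),(rk,(0,255,0))],350,110,120,130,5,'c5.png')
```

```text
[ 578.3 -253.8] shift [ 0.0005 -0.0003 -0.0006] rot [-0.001 -0.006 -0.005] dist 0.001
(np.float64(588.6613255338204), np.float64(-225.93226978739335), np.float64(-0.3731581376780795), np.float64(133.37097018126883)) [-0.25746066 -0.49914656 -1.03905037]
```

View pics/c5.png

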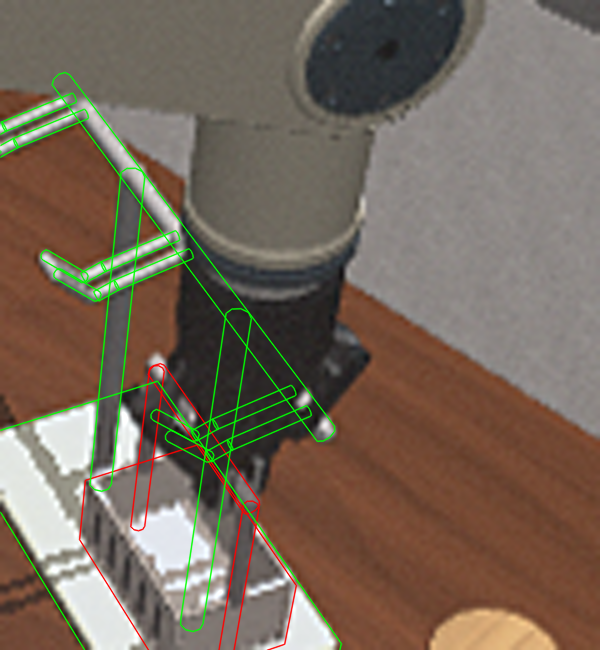

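>>> send_rows(
  plan=[
    [[0, 0, 0.002], [0, 0, 0], -1],
    [[0, 0, 0.003], [0, 0, 0], -1],
    [[0, 0, 0.004], [0, 0, 0], -1],
    [[0, 0, 0.004], [0, 0, 0], -1],
    [[0, 0, 0.004], [0, 0, 0], -1],
  ],
)

```text
clock: 18.22
eef_pos: [578.4, -254.3, 259.6]
tcp_rot: [-3.141, -0.008, -0.373]
contact_force: [-4.4, 0.9, 11.5]
opening: 0.093
```

>>> send_rows(
  plan=[
    [[0, 0, 0], [0, 0, 0], -0.7],
    [[0, 0, 0], [0, 0, 0], -0.5],
    [[0, 0, 0], [0, 0, 0], -0.3],
    [[0, 0, 0], [0, 0, 0], -0.1],
    [[0, 0, 0], [0, 0, 0], -0.1],
  ],
)

```text
clock: 18.63
eef_pos: [578.4, -254.3, 259.4]
tcp_rot: [-3.141, -0.008, -0.373]
contact_force: [0.4, 0.1, 0.3]
opening: 0.454
```

>>> send_rows(
  plan=[
    [[0, 0, -0.01], [0, 0, 0], -0.1],
    [[0, 0, -0.025], [0, 0, 0], -0.1],
    [[0, 0, -0.045], [0, 0, 0], -0.1],
    [[0, 0, -0.075], [0, 0, 0], -0.1],
    [[0, 0, -0.11], [0, 0, 0], -0.1],
  ],
)

```text
clock: 19.05
eef_pos: [576.7, -253.7, 369.6]
tcp_rot: [-3.141, -0.005, -0.373]
contact_force: [0.5, 0.3, -0.0]
opening: 0.447
```

Run:
```python
from h import *
b=(*(RK-57*ex-130*ey),RY,134)
rk=tf(RACK,pose(*RK,RY))
overlay('side',[],340,100,130,140,5,'c6.png')
```

```text
(no output)
```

View pics/c6.png

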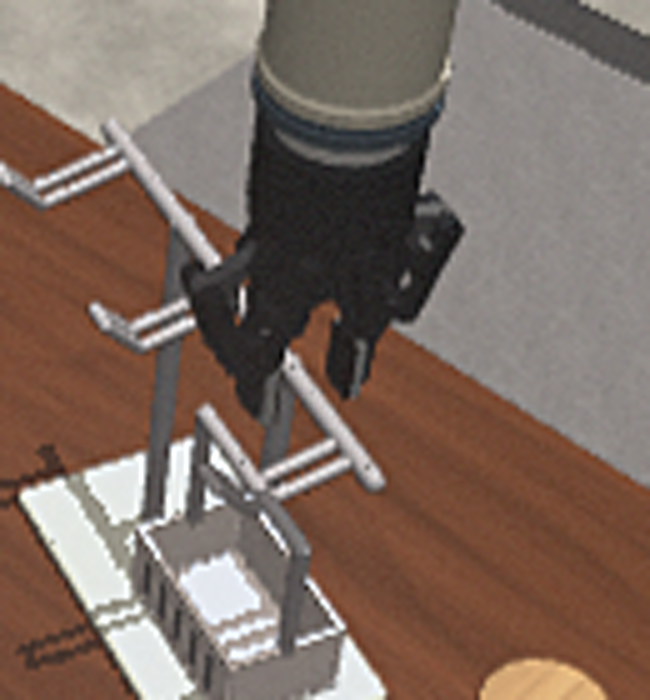

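Run:
```python
from h import *
goal([482,-82.5,300],Rdown(-.288))
```

```text
shift [-0.1546 -0.125   0.0762] rot [ 0.    -0.017 -0.085] dist 0.213
```

>>> send_rows(
  plan=[
    [[-0.035, -0.02, 0], [0, 0, -0.02], -0.1],
    [[-0.07, -0.045, 0.01], [0, 0, -0.04], 0.1],
    [[-0.1, -0.075, 0.03], [0, 0, -0.06], 0.3],
    [[-0.13, -0.1, 0.05], [0, -0.003, -0.085], 0.3],
    [[-0.155, -0.125, 0.075], [0, -0.005, -0.085], 0.3],
  ],
)

```text
clock: 19.52
eef_pos: [484.7, -89.7, 308.4]
tcp_rot: [3.141, -0.014, -0.287]
contact_force: [1.5, 0.6, -0.3]
opening: 0.647
```

```bash
python3 refit.py A B
python3 - <<'E'
from h import *
goal([482,-82.5,200],Rdown(-.288))
E
```

```text
A ['top', 'side'] [ 4.90674e+02 -5.44610e+01 -2.71000e-01] 0.483 was [ 4.90712e+02 -5.29750e+01 -2.85000e-01]
B ['top', 'side'] [4.78929e+02 1.44633e+02 1.30000e-02] 0.215 was [4.79157e+02 1.44810e+02 2.70000e-02]
shift [-0.0068 -0.0066  0.1079] rot [ 0.001 -0.012  0.002] dist 0.108
```

>>> send_rows(
  plan=[
    [[-0.003, -0.003, 0.025], [0, -0.005, 0], 0.3],
    [[-0.005, -0.006, 0.055], [0, -0.01, 0], 0.3],
    [[-0.006, -0.006, 0.08], [0, -0.01, 0], 0.3],
    [[-0.006, -0.006, 0.1], [0, -0.01, 0], 0.3],
    [[-0.006, -0.006, 0.108], [0, -0.01, 0], 0.3],
  ],
)

```text
clock: 20.13
eef_pos: [482.7, -84.2, 198.4]
tcp_rot: [3.14, -0.001, -0.287]
contact_force: [-0.7, 1.1, 0.8]
opening: 0.65
```

Run:
```python
from h import *
goal([482,-82.5,128],Rdown(-.288))
overlay('side',[(tf(BASKET,pose(490.5,-54,-.28)),(255,0,0))],270,130,120,130,5,'a1.png')
```

```text
shift [-0.0012 -0.0015  0.0704] rot [ 0.001 -0.001  0.001] dist 0.07
```

View pics/a1.png

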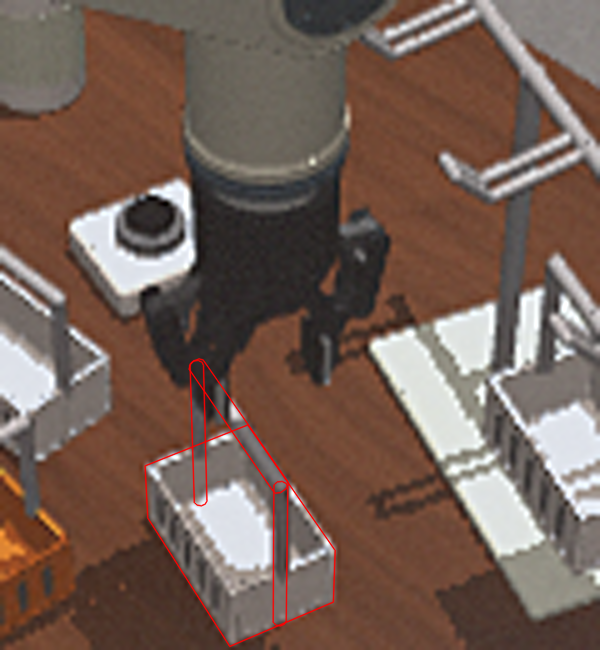

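>>> send_rows(
  plan=[
    [[-0.001, -0.001, 0.02], [0, 0, 0], 0.3],
    [[-0.001, -0.001, 0.04], [0, 0, 0], 0.3],
    [[-0.001, -0.001, 0.055], [0, 0, 0], 0.3],
    [[-0.001, -0.001, 0.068], [0, 0, 0], 0.3],
    [[-0.001, -0.001, 0.07], [0, 0, 0], 0.3],
  ],
)

```text
clock: 20.6
eef_pos: [482.3, -83.6, 127.7]
tcp_rot: [3.14, 0.001, -0.288]
contact_force: [-1.0, 0.3, -0.5]
opening: 0.651
```

>>> send_rows(
  plan=[
    [[0, 0, 0], [0, 0, 0], -1],
    [[0, 0, 0], [0, 0, 0], -1],
    [[0, 0, 0], [0, 0, 0], -1],
    [[0, 0, 0], [0, 0, 0], -1],
    [[0, 0, 0], [0, 0, 0], -1],
  ],
)

```text
clock: 21.02
eef_pos: [482.9, -83.8, 128.9]
tcp_rot: [3.14, -0.001, -0.288]
contact_force: [-2.2, 0.0, 5.4]
opening: 0.091
```

>>> send_rows(
  plan=[
    [[0, 0, -0.01], [0, 0, 0], -1],
    [[0, 0, -0.03], [0, 0, 0], -1],
    [[0, 0, -0.06], [0, 0, 0], -1],
    [[0, 0, -0.1], [0, 0, 0], -1],
    [[0, 0, -0.14], [0, 0, 0], -1],
  ],
)

```text
clock: 21.43
eef_pos: [482.0, -83.4, 270.9]
tcp_rot: [3.14, 0.0, -0.288]
contact_force: [0.8, 0.4, -2.3]
opening: 0.091
```

Run:
```python
from h import *
hang(0,70,300);hang(0,0,300)
b=heldpose(-30);print(b)
overlay('side',[(tf(BASKET,pose(*b)),(255,0,0))],270,80,120,130,5,'a2.png')
```

```text
[ 559.7 -107.3] shift [ 0.0814  0.0009 -0.0321] rot [0.002 0.    0.08 ] dist 0.087
[ 625.  -132.5] shift [ 0.1511  0.0066 -0.0321] rot [0.002 0.    0.08 ] dist 0.155
(np.float64(490.46421320652684), np.float64(-54.591646692763995), np.float64(-0.2877699805411411), np.float64(142.89737025921397))
```

View pics/a2.png

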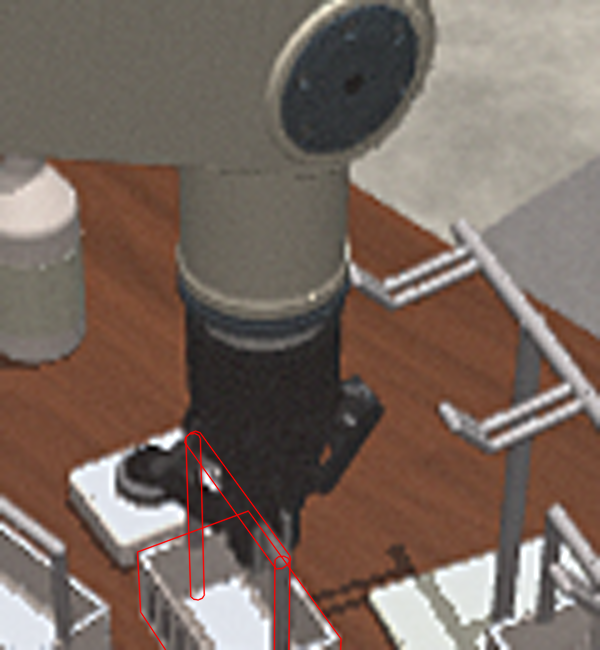

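>>> send_rows(
  plan=[
    [[0.01, 0, -0.015], [0, 0, 0.02], -1],
    [[0.025, 0, -0.028], [0, 0, 0.04], -1],
    [[0.045, 0, -0.032], [0, 0, 0.06], -1],
    [[0.065, 0.001, -0.032], [0, 0, 0.08], -1],
    [[0.081, 0.001, -0.032], [0, 0, 0.08], -1],
  ],
)

```text
clock: 21.9
eef_pos: [564.1, -108.3, 313.6]
tcp_rot: [-3.141, -0.013, -0.369]
contact_force: [0.1, 0.2, -2.2]
opening: 0.094
```

Run:
```python
from h import *
hang(0,70,300);hang(0,0,300)
b=heldpose(-30);print(b)
rk=tf(RACK,pose(*RK,RY))
overlay('side',[(tf(BASKET,pose(*b)),(255,0,0)),(rk,(0,255,0))],310,80,120,130,5,'a3.png')
```

```text
[ 559.7 -107.3] shift [-0.0046  0.0007  0.0105] rot [-0.001 -0.013 -0.001] dist 0.011
[ 625.  -132.5] shift [0.0654 0.0006 0.0114] rot [-0.001 -0.013 -0.001] dist 0.066
(np.float64(574.9869310990443), np.float64(-80.34447397694687), np.float64(-0.3688921907951348), np.float64(185.56149980314564))
```

View pics/a3.png

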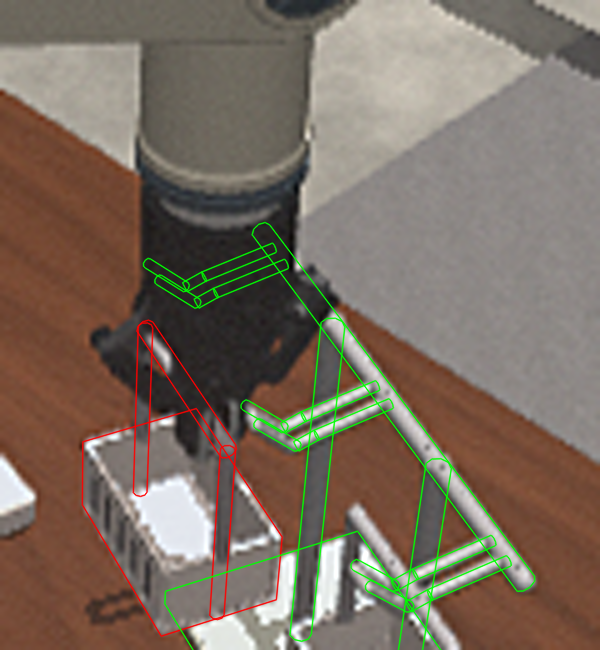

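>>> send_rows(
  plan=[
    [[0.0, 0, 0.011], [0, -0.01, 0], -1],
    [[0.015, 0, 0.011], [0, -0.01, 0], -1],
    [[0.035, 0, 0.011], [0, -0.01, 0], -1],
    [[0.052, 0, 0.011], [0, -0.01, 0], -1],
    [[0.065, 0, 0.011], [0, -0.01, 0], -1],
  ],
)

```text
clock: 22.37
eef_pos: [627.3, -132.5, 302.5]
tcp_rot: [-3.141, -0.004, -0.368]
contact_force: [0.1, 0.2, -1.9]
opening: 0.092
```

>>> send_rows(
  plan=[
    [[0, 0, 0], [0, 0, 0], -1],
    [[0, 0, 0], [0, 0, 0], -1],
    [[0, 0, 0], [0, 0, 0], -1],
    [[0, 0, 0], [0, 0, 0], -1],
    [[0, 0, 0], [0, 0, 0], -1],
  ],
)

```text
clock: 22.78
eef_pos: [626.5, -132.2, 302.7]
tcp_rot: [-3.141, -0.004, -0.368]
contact_force: [0.3, 0.0, -2.6]
opening: 0.091
```

Run:
```python
from h import *
hang(0,0,256)
b=heldpose(-30);print(b)
rk=tf(RACK,pose(*RK,RY))
overlay('side',[(tf(BASKET,pose(*b)),(255,0,0)),(rk,(0,255,0))],330,80,120,130,5,'a4.png')
```

```text
[ 625.  -132.5] shift [-0.0015  0.0009  0.0437] rot [-0.001 -0.004  0.   ] dist 0.044
(np.float64(637.3368770591892), np.float64(-104.16970308213092), np.float64(-0.36771137231160034), np.float64(174.6631778543093))
```

View pics/a4.png

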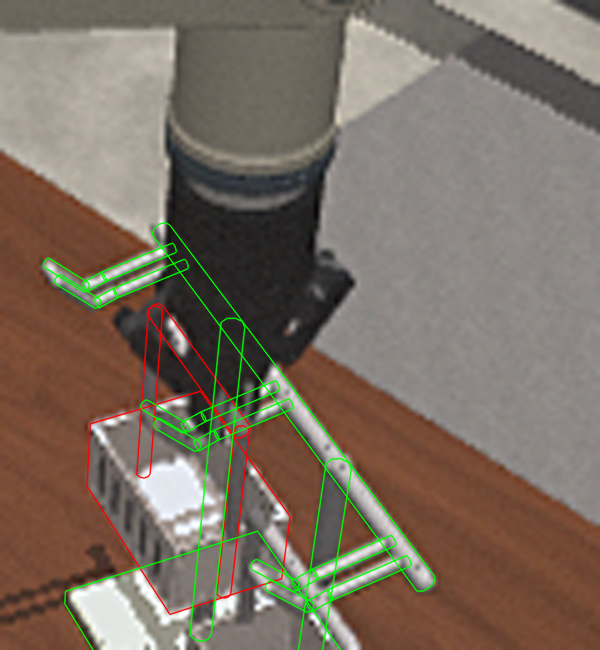

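>>> send_rows(
  plan=[
    [[-0.001, 0.001, 0.01], [0, 0, 0], -1],
    [[-0.0015, 0.001, 0.02], [0, 0, 0], -1],
    [[-0.0015, 0.001, 0.03], [0, 0, 0], -1],
    [[-0.0015, 0.001, 0.037], [0, 0, 0], -1],
    [[-0.0015, 0.001, 0.042], [0, 0, 0], -1],
  ],
)

```text
clock: 23.25
eef_pos: [624.7, -132.8, 260.1]
tcp_rot: [-3.141, -0.003, -0.368]
contact_force: [-6.2, -1.6, 15.5]
opening: 0.091
```

>>> send_rows(
  plan=[
    [[0, 0, 0], [0, 0, 0], -0.7],
    [[0, 0, 0], [0, 0, 0], -0.5],
    [[0, 0, 0], [0, 0, 0], -0.3],
    [[0, 0, 0], [0, 0, 0], -0.1],
    [[0, 0, 0], [0, 0, 0], -0.1],
  ],
)

```text
clock: 23.67
eef_pos: [624.8, -132.8, 260.2]
tcp_rot: [-3.141, -0.003, -0.368]
contact_force: [0.2, 0.1, 0.7]
opening: 0.452
```

>>> send_rows(
  plan=[
    [[0, 0, -0.01], [0, 0, 0], -0.1],
    [[0, 0, -0.025], [0, 0, 0], -0.1],
    [[0, 0, -0.045], [0, 0, 0], -0.1],
    [[0, 0, -0.075], [0, 0, 0], -0.1],
    [[0, 0, -0.11], [0, 0, 0], -0.1],
  ],
)

```text
clock: 24.08
eef_pos: [623.7, -132.6, 370.7]
tcp_rot: [-3.141, -0.001, -0.368]
contact_force: [0.5, 0.4, -0.6]
opening: 0.454
```

Run:
```python
from h import *
overlay('side',[],320,90,130,140,5,'a6.png')
goal([479,115,300],Rdown(.02))
```

```text
shift [-0.2277 -0.1784  0.0774] rot [ 0.    -0.012 -0.388] dist 0.299
```

View pics/a6.png

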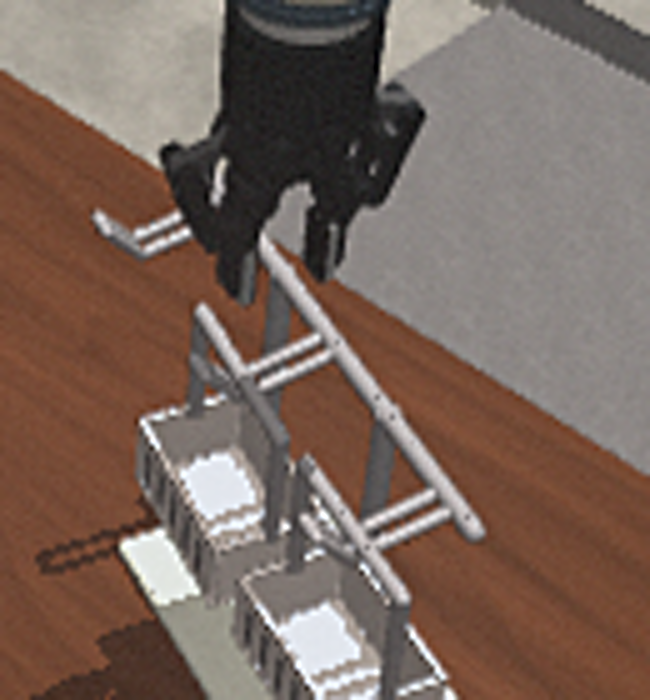

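>>> send_rows(
  plan=[
    [[-0.03, -0.02, 0], [0, 0, -0.05], -0.1],
    [[-0.065, -0.045, 0], [0, 0, -0.1], 0.1],
    [[-0.1, -0.07, 0.01], [0, 0, -0.16], 0.3],
    [[-0.13, -0.095, 0.025], [0, 0, -0.22], 0.3],
    [[-0.16, -0.12, 0.04], [0, 0, -0.28], 0.3],
  ],
)

```text
clock: 24.55
eef_pos: [521.8, 34.1, 340.6]
tcp_rot: [3.141, -0.015, -0.085]
contact_force: [0.7, 0.7, -0.3]
opening: 0.647
```

```bash
python3 refit.py B
python3 - <<'E'
from h import *
goal([479.5,114.5,210],Rdown(.015))
E
```

```text
B ['top', 'side'] [4.80643e+02 1.44618e+02 1.30000e-02] 1.182 was [4.79157e+02 1.44810e+02 2.70000e-02]
shift [-0.0515 -0.077   0.1296] rot [ 0.002 -0.013 -0.101] dist 0.159
```

>>> send_rows(
  plan=[
    [[-0.015, -0.02, 0.02], [0, 0, -0.03], 0.3],
    [[-0.028, -0.04, 0.05], [0, -0.005, -0.06], 0.3],
    [[-0.04, -0.06, 0.08], [0, -0.01, -0.09], 0.3],
    [[-0.05, -0.076, 0.11], [0, -0.01, -0.1], 0.3],
    [[-0.051, -0.077, 0.13], [0, -0.01, -0.1], 0.3],
  ],
)

```text
clock: 25.17
eef_pos: [479.4, 115.4, 208.0]
tcp_rot: [3.14, -0.002, 0.014]
contact_force: [-0.1, -0.1, -0.9]
opening: 0.648
```

Run:
```python
from h import *
goal([479.5,114.5,128],Rdown(.015))
overlay('side',[(tf(BASKET,pose(479,144.5,.015)),(255,0,0))],220,110,120,130,5,'b1.png')
```

```text
shift [-0.0001  0.0007  0.08  ] rot [ 0.002 -0.002 -0.001] dist 0.08
```

View pics/b1.png

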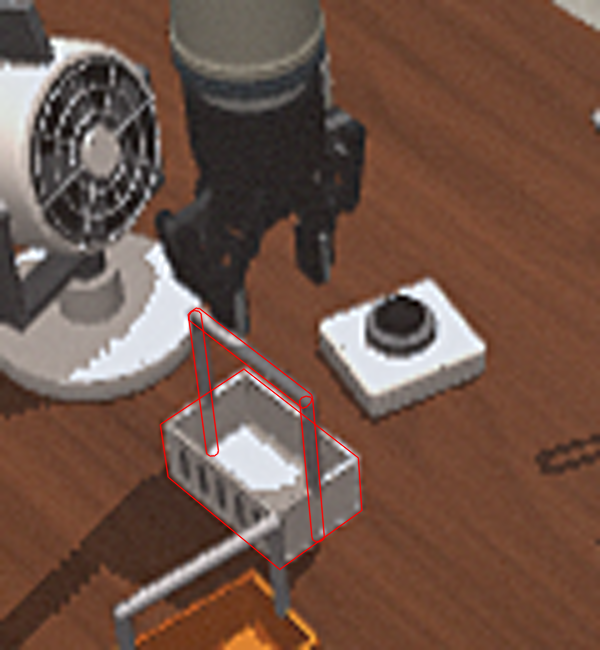

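>>> send_rows(
  plan=[
    [[0, 0.001, 0.02], [0, 0, 0], 0.3],
    [[0, 0.001, 0.04], [0, 0, 0], 0.3],
    [[0, 0.001, 0.06], [0, 0, 0], 0.3],
    [[0, 0.001, 0.075], [0, 0, 0], 0.3],
    [[0, 0.001, 0.08], [0, 0, 0], 0.3],
  ],
)

```text
clock: 25.63
eef_pos: [479.0, 111.9, 124.4]
tcp_rot: [3.138, 0.002, 0.012]
contact_force: [0.2, -0.1, -0.1]
opening: 0.648
```

>>> send_rows(
  plan=[
    [[0, 0, 0], [0, 0, 0], -1],
    [[0, 0, 0], [0, 0, 0], -1],
    [[0, 0, 0], [0, 0, 0], -1],
    [[0, 0, 0], [0, 0, 0], -1],
    [[0, 0, 0], [0, 0, 0], -1],
  ],
)

```text
clock: 26.05
eef_pos: [479.7, 111.9, 125.7]
tcp_rot: [3.138, 0.001, 0.012]
contact_force: [-1.2, -1.9, 7.1]
opening: 0.095
```

>>> send_rows(
  plan=[
    [[0, 0, -0.01], [0, 0, 0], -1],
    [[0, 0, -0.03], [0, 0, 0], -1],
    [[0, 0, -0.06], [0, 0, 0], -1],
    [[0, 0, -0.1], [0, 0, 0], -1],
    [[0, 0, -0.14], [0, 0, 0], -1],
  ],
)

```text
clock: 26.47
eef_pos: [478.9, 112.3, 267.7]
tcp_rot: [3.137, 0.002, 0.012]
contact_force: [1.3, 0.6, -2.1]
opening: 0.095
```

Run:
```python
from h import *
hang(1,70,300);hang(1,0,300)
b=heldpose(-30);print(b)
overlay('side',[(tf(BASKET,pose(*b)),(255,0,0))],220,60,120,130,5,'b2.png')
```

```text
[606.5  14. ] shift [ 0.1262  0.1    -0.0352] rot [0.004 0.001 0.38 ] dist 0.165
[671.8 -11.2] shift [ 0.1912  0.126  -0.0352] rot [0.004 0.001 0.38 ] dist 0.232
(np.float64(478.567762207446), np.float64(142.2709318220633), np.float64(0.012309845877777281), np.float64(139.6644973697321))
```

View pics/b2.png

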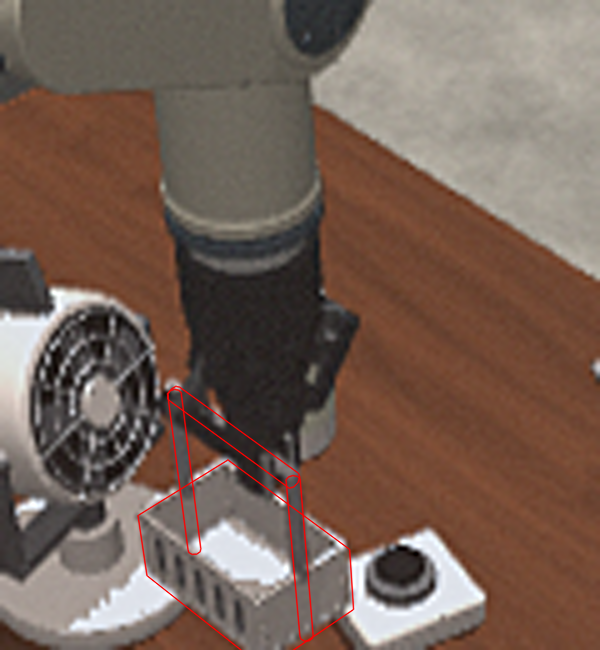

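>>> send_rows(
  plan=[
    [[0.01, 0.005, -0.015], [0, 0, 0.06], -1],
    [[0.035, 0.025, -0.03], [0, 0, 0.14], -1],
    [[0.065, 0.045, -0.035], [0, 0, 0.22], -1],
    [[0.095, 0.07, -0.035], [0, 0, 0.3], -1],
    [[0.12, 0.095, -0.035], [0.004, 0, 0.38], -1],
  ],
)

```text
clock: 26.93
eef_pos: [605.5, 19.0, 313.9]
tcp_rot: [-3.135, -0.011, -0.371]
contact_force: [0.5, 0.7, -1.6]
opening: 0.092
```

>>> send_rows(
  plan=[
    [[0, 0, 0], [0, 0, 0], -1],
    [[0, 0, 0], [0, 0, 0], -1],
    [[0, 0, 0], [0, 0, 0], -1],
    [[0, 0, 0], [0, 0, 0], -1],
    [[0, 0, 0], [0, 0, 0], -1],
  ],
)

```text
clock: 27.35
eef_pos: [604.6, 19.8, 314.1]
tcp_rot: [-3.135, -0.011, -0.369]
contact_force: [0.2, -0.3, -2.6]
opening: 0.094
```

Run:
```python
from h import *
hang(1,70,299,-32);hang(1,0,299,-32)
b=heldpose(-32);print(b)
rk=tf(RACK,pose(*RK,RY))
overlay('side',[(tf(BASKET,pose(*b)),(255,0,0)),(rk,(0,255,0))],280,60,120,130,5,'b3.png')
```

```text
[605.8  12.1] shift [0.0037 0.0069 0.0121] rot [-0.007 -0.011 -0.001] dist 0.014
[671.1 -13.1] shift [0.0737 0.0068 0.0128] rot [-0.007 -0.011 -0.001] dist 0.075
(np.float64(616.1968869812204), np.float64(49.683518004893926), np.float64(-0.3690408784218975), np.float64(186.0690491902676))
```

View pics/b3.png

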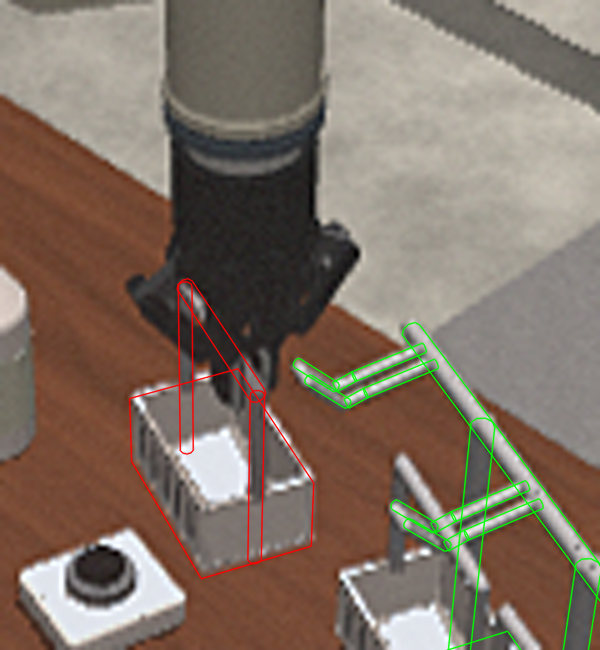

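>>> send_rows(
  plan=[
    [[0.004, 0.006, 0.012], [-0.005, -0.01, 0], -1],
    [[0.02, 0.007, 0.012], [-0.007, -0.01, 0], -1],
    [[0.04, 0.007, 0.012], [-0.007, -0.01, 0], -1],
    [[0.06, 0.007, 0.012], [-0.007, -0.01, 0], -1],
    [[0.073, 0.007, 0.012], [-0.007, -0.01, 0], -1],
  ],
)

```text
clock: 27.82
eef_pos: [671.5, -13.6, 301.9]
tcp_rot: [3.141, -0.001, -0.368]
contact_force: [-0.2, 0.4, -2.0]
opening: 0.096
```

>>> send_rows(
  plan=[
    [[0, 0, 0], [0, 0, 0], -1],
    [[0, 0, 0], [0, 0, 0], -1],
    [[0, 0, 0], [0, 0, 0], -1],
    [[0, 0, 0], [0, 0, 0], -1],
    [[0, 0, 0], [0, 0, 0], -1],
  ],
)

```text
clock: 28.23
eef_pos: [670.9, -13.3, 301.9]
tcp_rot: [3.141, -0.0, -0.368]
contact_force: [0.4, -0.1, -2.2]
opening: 0.093
```

Run:
```python
from h import *
hang(1,0,258,-32)
b=heldpose(-32);print(b)
rk=tf(RACK,pose(*RK,RY))
overlay('side',[(tf(BASKET,pose(*b)),(255,0,0)),(rk,(0,255,0))],300,60,120,130,5,'b4.png')
```

```text
[671.1 -13.1] shift [ 0.0001 -0.0003  0.0409] rot [ 0. -0. -0.] dist 0.041
(np.float64(682.374305035906), np.float64(16.536355305167973), np.float64(-0.3680167678852715), np.float64(173.90636687704801))
```

View pics/b4.png

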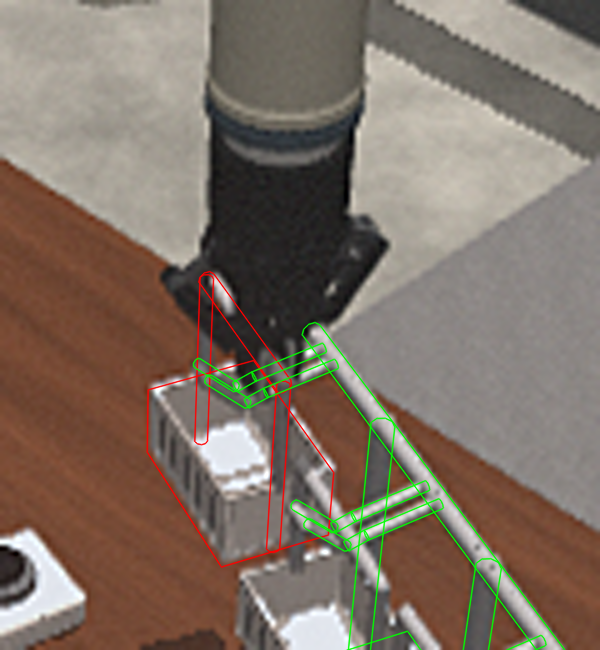

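>>> send_rows(
  plan=[
    [[0, 0, 0.01], [0, 0, 0], -1],
    [[0, 0, 0.02], [0, 0, 0], -1],
    [[0, 0, 0.03], [0, 0, 0], -1],
    [[0, 0, 0.036], [0, 0, 0], -1],
    [[0, 0, 0.04], [0, 0, 0], -1],
  ],
)

```text
clock: 28.7
eef_pos: [670.3, -13.3, 260.1]
tcp_rot: [3.14, 0.001, -0.368]
contact_force: [-0.0, -0.0, -0.8]
opening: 0.09
```

>>> send_rows(
  plan=[
    [[0, 0, 0.001], [0, 0, 0], -1],
    [[0, 0, 0.002], [0, 0, 0], -1],
    [[0, 0, 0.003], [0, 0, 0], -1],
    [[0, 0, 0.004], [0, 0, 0], -1],
    [[0, 0, 0.004], [0, 0, 0], -1],
  ],
)

```text
clock: 29.12
eef_pos: [670.8, -13.6, 258.0]
tcp_rot: [3.141, -0.0, -0.368]
contact_force: [-3.6, -1.3, 10.0]
opening: 0.093
```

Run:
```python
from h import *
b=heldpose(-32);print(b)
rk=tf(RACK,pose(*RK,RY))
overlay('side',[],300,60,120,130,5,'b5.png')
```

```text
(np.float64(682.344929758206), np.float64(16.291514387246607), np.float64(-0.3679899242324729), np.float64(130.02556387978606))
```

View pics/b5.png

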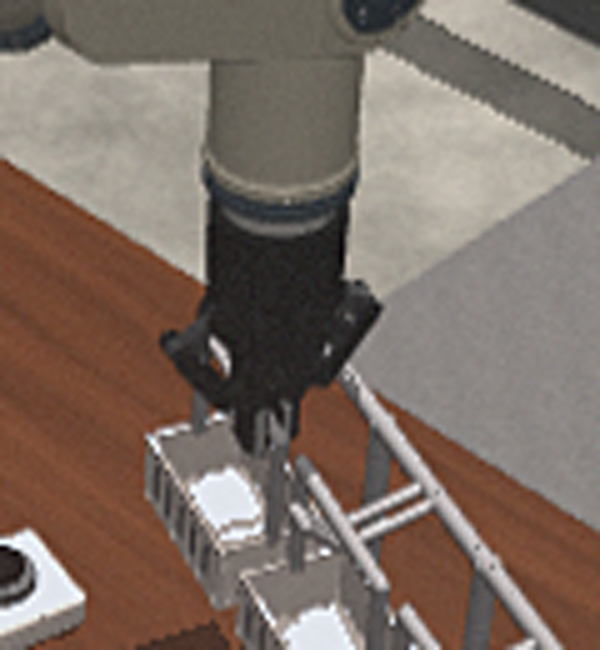

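Seated (10 N). Release and retreat.

>>> send_rows(
  plan=[
    [[0, 0, 0], [0, 0, 0], -0.7],
    [[0, 0, 0], [0, 0, 0], -0.5],
    [[0, 0, 0], [0, 0, 0], -0.3],
    [[0, 0, 0], [0, 0, 0], -0.1],
    [[0, 0, 0], [0, 0, 0], -0.1],
  ],
)

```text
clock: 29.58
eef_pos: [670.8, -13.5, 257.9]
tcp_rot: [3.141, -0.0, -0.368]
contact_force: [0.0, -0.0, 0.4]
opening: 0.448
```

>>> send_rows(
  plan=[
    [[0, 0, -0.01], [0, 0, 0], -0.1],
    [[0, 0, -0.025], [0, 0, 0], -0.1],
    [[0, 0, -0.045], [0, 0, 0], -0.1],
    [[0, 0, -0.075], [0, 0, 0], -0.1],
    [[0, 0, -0.11], [0, 0, 0], -0.1],
  ],
)

```text
clock: 30.0
eef_pos: [669.9, -13.4, 368.0]
tcp_rot: [3.14, 0.003, -0.368]
contact_force: [1.4, -0.1, -0.6]
opening: 0.448
```

>>> send_rows(
  plan=[
    [[-0.02, -0.02, 0], [0, 0, 0], -0.1],
    [[-0.05, -0.05, 0], [0, 0, 0], -0.3],
    [[-0.08, -0.08, 0], [0, 0, 0], -0.6],
    [[-0.11, -0.115, 0], [0, 0, 0], -0.8],
    [[-0.14, -0.15, 0], [0, 0, 0], -1],
  ],
)

```text
clock: 30.42
eef_pos: [595.8, 168.5, 369.1]
tcp_rot: [3.14, 0.002, -0.369]
contact_force: [0.8, 0.4, 0.1]
opening: 0.004
```

```bash
python3 snap.py f1 side 200 80 300 250 2.6;python3 snap.py f1t top 150 80 340 200 2.3
```

```text
(no output)
```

View pics/f1.png

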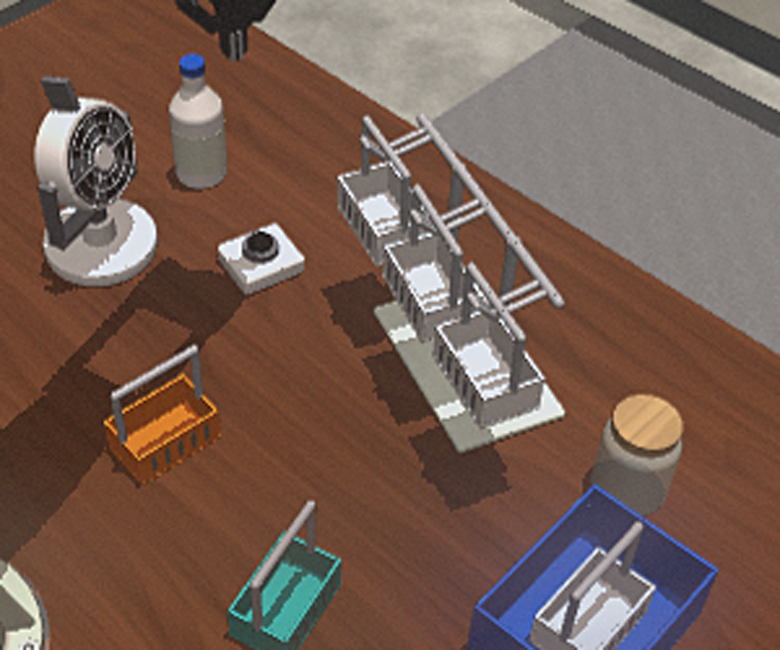

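View pics/f1t.png

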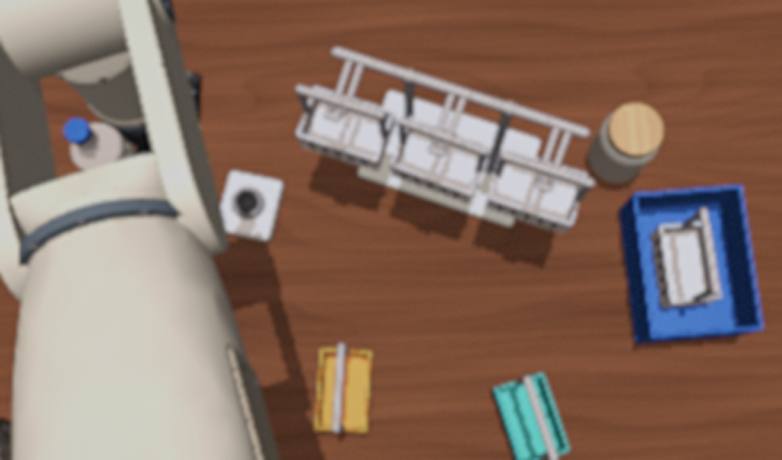

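Run:
```python
from h import *
L=[(tf(BASKET[1:],pose(*(RK-57*ex+130*k*ey),RY,134)),(255,0,0)) for k in(-1,0,1)]
overlay('side',L,320,110,110,130,5,'f2.png')
overlay('top',L,270,90,140,100,5,'f2t.png')
```

```text
(no output)
```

View pics/f2.png

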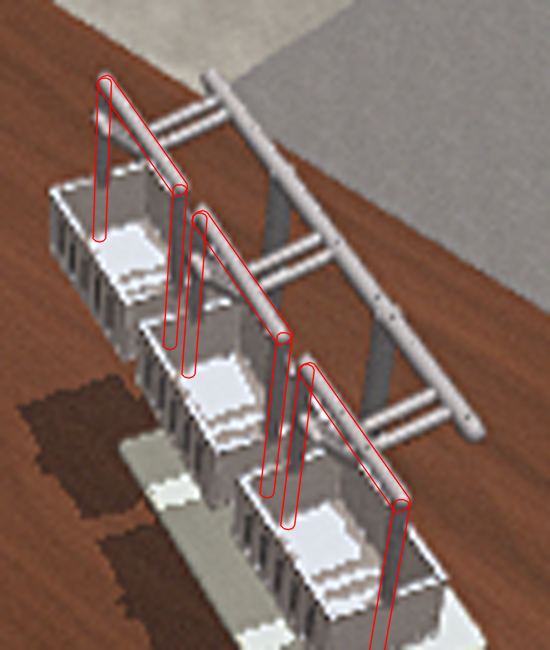

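View pics/f2t.png

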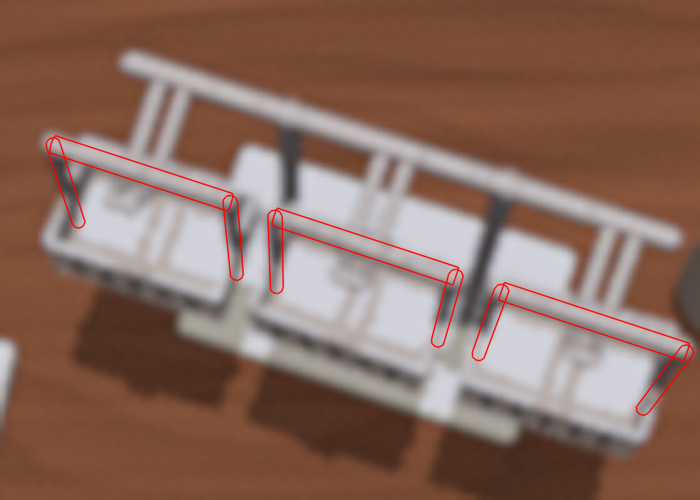

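Run:
```python
from h import *
import pickle
from fan import fanparts
fr,M=pickle.load(open('d1.pkl','rb'))
out=[]
for n,x,y in(('top',160,168),('side',205,105)):
    im=cv2.resize(fr[n][y:y+70,x:x+48],None,fx=8,fy=8,interpolation=cv2.INTER_CUBIC); out.append(im)
cv2.imwrite('pics/fz.png',np.hstack(out)[:,:,::-1])
for yaw in(-1.265,-1.22):
    R=Ro.from_euler('z',yaw).as_matrix()
    for n,x,y in(('top',160,168),('side',205,105)):
        Rt=R@Ro.from_euler('y',-.212).as_matrix()
        P=np.array([494,343.3,160])+np.array([[25,0,0],[20,0,109],[-20,0,109],[25,0,68]])@Rt.T
        print(yaw,n,((proj(n,P)+.5-[x,y])*8).round())
```

```text
-1.265 top [[313. 246.]
 [126. 218.]
 [ 26. 260.]
 [209. 226.]]
-1.265 side [[271. 286.]
 [177.  52.]
 [ 97.  40.]
 [219. 143.]]
-1.22 top [[312. 243.]
 [126. 218.]
 [ 28. 266.]
 [208. 225.]]
-1.22 side [[272. 285.]
 [176.  52.]
 [ 94.  42.]
 [220. 143.]]
```

View pics/fz.png

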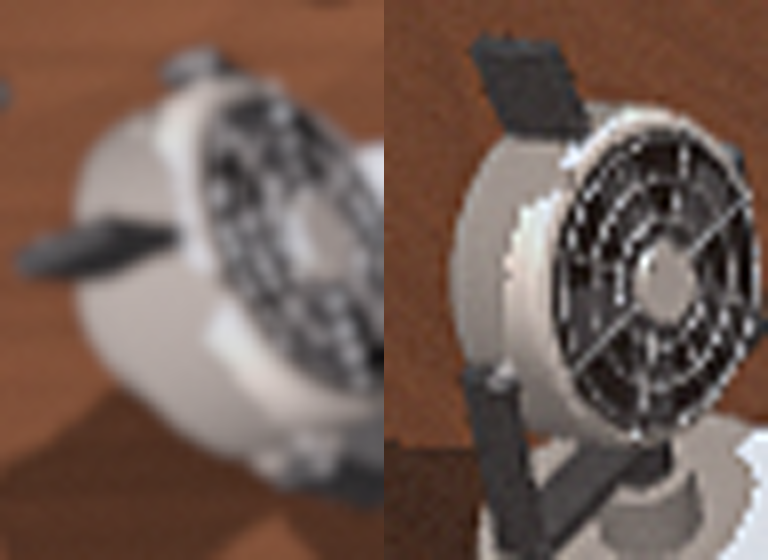

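Run:
```python
from h import *
import pickle
fr,D=pickle.load(open('d0.pkl','rb'))
T=cv2.resize(fr['top'][150:190,235:285],None,fx=8,fy=8,interpolation=cv2.INTER_CUBIC)
S=cv2.resize(fr['side'][155:200,278:322],None,fx=8,fy=8,interpolation=cv2.INTER_CUBIC)
H=max(T.shape[0],S.shape[0]);o=np.zeros((H,T.shape[1]+S.shape[1],3),np.uint8);o[:T.shape[0],:T.shape[1]]=T;o[:S.shape[0],T.shape[1]:]=S
cv2.imwrite('pics/btn.png',o[:,:,::-1])
for n in('top','side'):
    ys,xs=np.nonzero(D[n,'starter_top'][1]['mask']);u=[xs.mean(),ys.mean()]
    print(n,u,[onplane(n,[u],z)[0].round(1) for z in(32,38,44)])
goal([622,172,150],Rdown(-.269))
```

```text
top [np.float64(256.44303797468353), np.float64(167.15189873417722)] [array([625.4, 173.9,  32. ]), array([623.8, 172.7,  38. ]), array([622.2, 171.6,  44. ])]
side [np.float64(299.44), np.float64(172.86666666666667)] [array([630.3, 179.2,  32. ]), array([626.3, 174.5,  38. ]), array([622.3, 169.8,  44. ])]
shift [ 0.0229 -0.0131  0.2188] rot [ 0.002  0.002 -0.096] dist 0.22
```

View pics/btn.png

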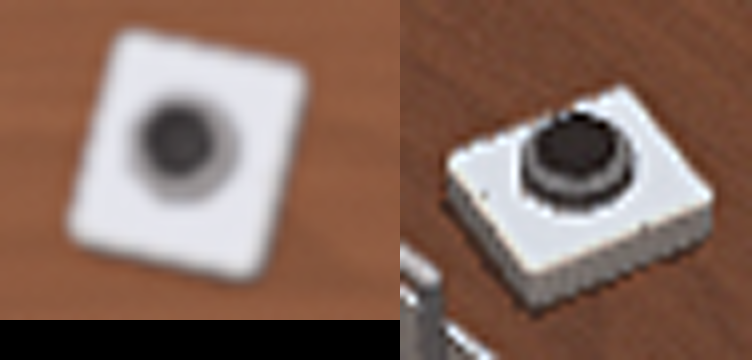

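>>> send_rows(
  plan=[
    [[0.006, -0.003, 0.04], [0, 0, -0.02], -1],
    [[0.012, -0.006, 0.08], [0, 0, -0.04], -1],
    [[0.018, -0.01, 0.12], [0, 0, -0.06], -1],
    [[0.024, -0.013, 0.16], [0, 0, -0.096], -1],
    [[0.024, -0.013, 0.2], [0, 0, -0.096], -1],
  ],
)

```text
clock: 31.03
eef_pos: [624.9, 170.0, 167.5]
tcp_rot: [3.141, 0.0, -0.269]
contact_force: [0.2, -0.6, -0.2]
opening: -0.002
```

Run:
```python
from h import *
goal([623,172.3,72],Rdown(-.269))
```

```text
shift [-0.0024 -0.0018  0.0955] rot [0.001 0.    0.   ] dist 0.096
```

>>> send_rows(
  plan=[
    [[-0.001, -0.001, 0.025], [0, 0, 0], -1],
    [[-0.002, -0.002, 0.05], [0, 0, 0], -1],
    [[-0.002, -0.002, 0.07], [0, 0, 0], -1],
    [[-0.002, -0.002, 0.085], [0, 0, 0], -1],
    [[-0.002, -0.002, 0.09], [0, 0, 0], -1],
  ],
)

```text
clock: 31.45
eef_pos: [622.7, 170.3, 74.8]
tcp_rot: [3.138, 0.003, -0.27]
contact_force: [-0.3, 0.7, -0.3]
opening: 0.001
```

```bash
python3 snap.py p1 side 250 90 100 110 6; python3 -c "
from h import *
goal([623,172.3,72],Rdown(-.269))"
```

```text
shift [-0.0003 -0.0017  0.0032] rot [ 0.003  0.003 -0.001] dist 0.004
```

View pics/p1.png

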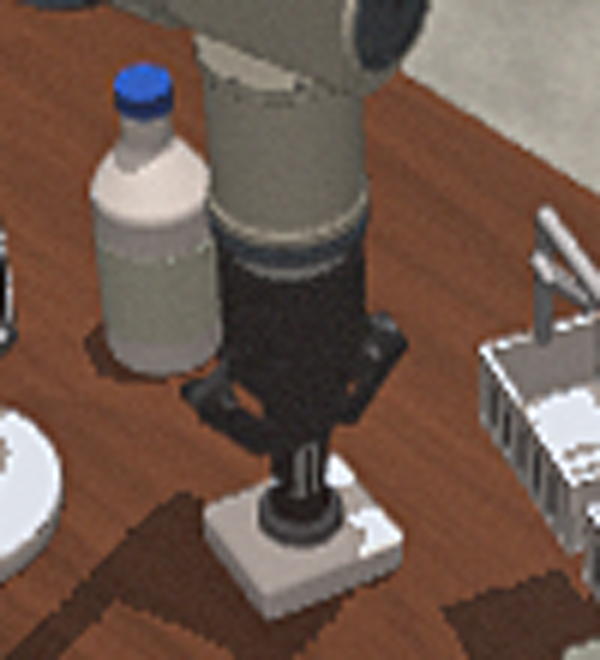

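>>> send_rows(
  plan=[
    [[0, -0.001, 0.003], [0, 0, 0], -1],
    [[0, -0.001, 0.006], [0, 0, 0], -1],
    [[0, -0.001, 0.009], [0, 0, 0], -1],
    [[0, -0.001, 0.011], [0, 0, 0], -1],
    [[0, -0.001, 0.011], [0, 0, 0], -1],
  ],
)

```text
clock: 31.92
eef_pos: [624.1, 171.1, 66.0]
tcp_rot: [3.139, 0.001, -0.27]
contact_force: [0.7, -3.9, 8.2]
opening: 0.001
```

>>> send_rows(
  plan=[
    [[0, 0, 0.001], [0, 0, 0], -1],
    [[0, 0, 0.002], [0, 0, 0], -1],
    [[0, 0, 0.003], [0, 0, 0], -1],
    [[0, 0, 0.003], [0, 0, 0], -1],
    [[0, 0, 0.003], [0, 0, 0], -1],
  ],
)

```text
clock: 32.33
eef_pos: [624.7, 171.2, 65.8]
tcp_rot: [3.14, -0.001, -0.27]
contact_force: [-7.3, -3.5, 18.9]
opening: 0.001
```

```bash
python3 snap.py p2 side 270 140 60 60 10
```

```text
(no output)
```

View pics/p2.png

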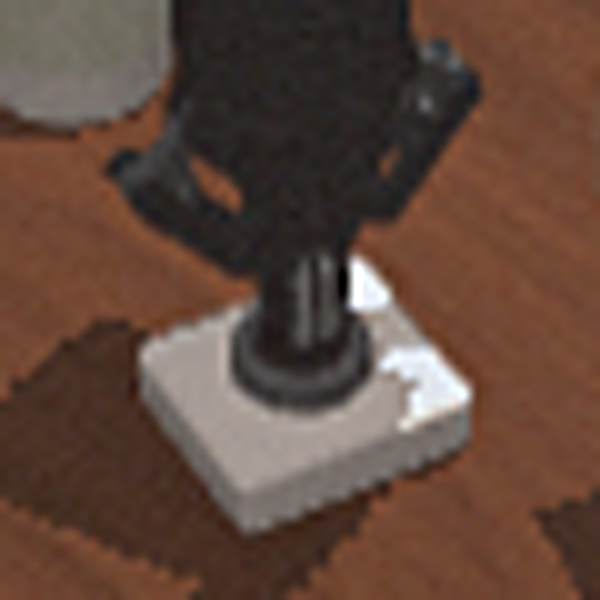

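>>> send_rows(
  plan=[
    [[0, 0, -0.003], [0, 0, 0], -1],
    [[0, 0, -0.003], [0, 0, 0], -1],
    [[0, 0, -0.003], [0, 0, 0], -1],
    [[0, 0, -0.003], [0, 0, 0], -1],
    [[0, 0, -0.003], [0, 0, 0], -1],
  ],
)

```text
clock: 32.8
eef_pos: [625.4, 171.5, 69.2]
tcp_rot: [3.14, -0.002, -0.27]
contact_force: [1.8, 0.0, 3.0]
opening: -0.001
```

>>> send_rows(
  plan=[
    [[0, 0, -0.0015], [0, 0, 0], -1],
    [[0, 0, -0.0015], [0, 0, 0], -1],
    [[0, 0, -0.0015], [0, 0, 0], -1],
    [[0, 0, -0.0015], [0, 0, 0], -1],
    [[0, 0, -0.0015], [0, 0, 0], -1],
  ],
)

```text
clock: 33.22
eef_pos: [625.4, 171.5, 70.5]
tcp_rot: [3.14, -0.002, -0.27]
contact_force: [0.6, -0.3, 1.6]
opening: 0.0
```

>>> send_rows(
  plan=[
    [[0, 0, -0.0015], [0, 0, 0], -1],
    [[0, 0, -0.0015], [0, 0, 0], -1],
    [[0, 0, -0.0015], [0, 0, 0], -1],
    [[0, 0, -0.0015], [0, 0, 0], -1],
    [[0, 0, -0.0015], [0, 0, 0], -1],
  ],
)

```text
clock: 33.63
eef_pos: [625.2, 171.5, 71.9]
tcp_rot: [3.14, -0.002, -0.27]
contact_force: [0.3, 0.6, 1.2]
opening: -0.002
```

>>> send_rows(
  plan=[
    [[0, 0, -0.002], [0, 0, 0], -1],
    [[0, 0, -0.002], [0, 0, 0], -1],
    [[0, 0, -0.002], [0, 0, 0], -1],
    [[0, 0, -0.002], [0, 0, 0], -1],
    [[0, 0, -0.002], [0, 0, 0], -1],
  ],
)

```text
clock: 34.05
eef_pos: [625.1, 171.5, 73.8]
tcp_rot: [3.14, -0.001, -0.27]
contact_force: [-0.8, -0.3, 0.4]
opening: 0.001
```

>>> send_rows(
  plan=[
    [[0, 0, -0.02], [0, 0, 0], -1],
    [[0, 0, -0.06], [0, 0, 0], -1],
    [[0, 0, -0.1], [0, 0, 0], -1],
    [[0, 0, -0.14], [0, 0, 0], -1],
    [[0, 0, -0.18], [0, 0, 0], -1],
  ],
)

```text
clock: 34.47
eef_pos: [624.5, 171.6, 255.6]
tcp_rot: [3.14, -0.001, -0.27]
contact_force: [1.6, -0.1, -0.3]
opening: -0.001
```

>>> send_rows(
  plan=[
    [[0, 0, -0.04], [0, 0, 0], -1],
    [[-0.04, 0, -0.08], [0, 0, 0], -1],
    [[-0.08, 0, -0.11], [0, 0, 0], -1],
    [[-0.12, 0, -0.13], [0, 0, 0], -1],
    [[-0.15, 0, -0.14], [0, 0, 0], -1],
  ],
)

```text
clock: 34.88
eef_pos: [492.6, 208.2, 391.0]
tcp_rot: [3.141, -0.003, -0.271]
contact_force: [0.8, -0.2, 0.1]
opening: -0.001
```

>>> send_rows(
  plan=[
    [[-0.04, 0, 0], [0, 0, 0], -1],
    [[-0.08, 0, 0], [0, 0, 0], -1],
    [[-0.11, 0, 0], [0, 0, 0], -1],
    [[-0.12, 0, 0], [0, 0, 0], -1],
    [[-0.12, 0, 0], [0, 0, 0], -1],
  ],
)

```text
clock: 35.3
eef_pos: [375.1, 240.7, 391.2]
tcp_rot: [-3.141, -0.003, -0.268]
contact_force: [0.3, -0.2, 0.6]
opening: -0.002
```

```bash
python3 snap.py g1 side 180 80 320 270 2.4;python3 snap.py g1t top 150 80 340 200 2.3; python3 -c "
from h import *
s=status.sense();print(s['contact_force'],abs(s['qvel']).max())"
```

```text
[ 0.14348443 -0.63889755 -0.13879083] 0.021566434751329716
```

View pics/g1.png

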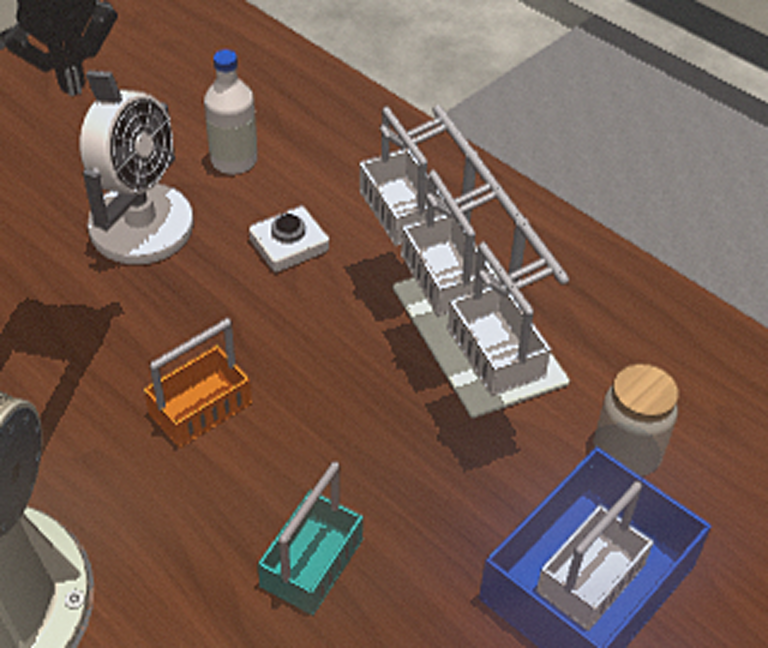

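View pics/g1t.png

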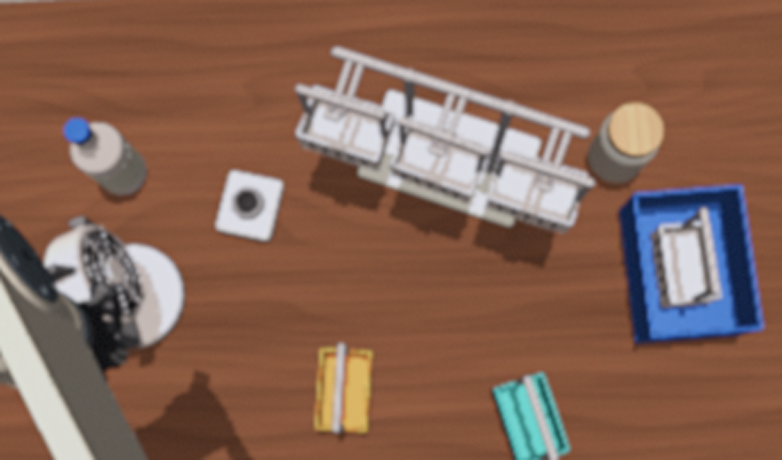

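Run:
```python
from h import *
import pickle
fr,M=pickle.load(open('d1.pkl','rb'))
im=viewer.grab_frame('side'); a=fr['side'][112:160,212:258].astype(np.float32).mean(2);b=im[112:160,212:258].astype(np.float32).mean(2)
print(cv2.phaseCorrelate(a,b),np.abs(a-b).mean())
```

```text
((-0.06179188671709568, -0.04465065851088568), 0.9518981137209468) 10.365036
```

Fan unchanged since it was aimed. Handing in.

```bash
python3 -c "
from rig import job
print(job.sign_off())"
```

```text
the job is handed in; nothing more can be done
None
```

The job is handed in at about 35 s on the robot's clock. Everything asked for looked done in the last pictures, though the hand-in gave no verdict.

- **Dry basket:** I took it off the middle hook and stood it in the blue tub. The last pictures show it upright on the tub floor.
- **Rinsed baskets:** All three were on the table, and each now hangs on its own hook. Held against the camera calibration, their handle bars lie within about 3 mm of the hook seats.
- **Fan:** I turned and tilted the head by its grip fin to about -1.26 rad in direction and 0.21 rad upwards. One check disagreed: an outline fit gave -1.22 rad, while the gripper angle at release and the fin's corners gave -1.26. Even at -1.22 the aim would be about 20 mm off sideways, against 40 mm allowed. A picture comparison just before hand-in showed the head had not moved since it was aimed.
- **Push button:** I pressed it until it stopped. The force rose to 19 N with no further travel, then faded over about 6 mm as I lifted off, as a button springing back would. I judged full travel from this force alone, as the button's own reading was not available.
- **Bystanders and arm:** I never touched the detergent bottle, the jar or the orange and turquoise look-alikes, and the arm ended clear of everything with no contact force. I saw no basket get knocked during the run.

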